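# Close a casting mould in the screw press

## Task

Take the mould board by its upright grip and slide it between the guides of the press until it rests gently against the back stop. Then screw the press down with its T-handle, clockwise; a hand cannot follow the bar past the column, so work in half turns, taking the two ends of the bar in turn. Go on until the plaster mould is shut and firmly clamped: stop when the handle takes about half as much force again as it does running free, for much beyond that the plaster cracks. Leave the board home and the mould clamped, let go of everything, and leave the other things on the table alone.

Things in the scene. Friction and masses are not known exactly. Their poses are not given: they have to be found in the camera images.
- press: Grey column press fixed to the table. Origin: on the axis of its vertical screw, at table height; z up, x from the mouth towards the column, mouth at -x. A steel column, 30 mm diameter, 345 mm tall, stands at x = +100 mm: it overtops the T-handle and keeps a hand from following the handle past it. An arm 54 mm wide joins column and screw, its top 167 mm above the table.
- guide: Two steel guide rails and a cross-bar as back stop, 14 mm high, fixed to the table. Origin and axes as press. The channel between the rails is 84 mm wide, along x, centred on y = 0, from x = -60 mm to the stop's face at x = +45 mm; before it the mouth flares to about 110 mm at x = -97 mm. The channel's floor is level with the table.
- grip (a point): Centre of the mould board's upright wooden grip: 44 mm long along the board, 12 mm thick across it, from 10 to 54 mm above the table (this point: 32 mm). x along the board towards the mould, z up. The loose plywood board, 210 x 80 x 10 mm, about 0.7 kg, slides flat on the table, its front end (180 mm ahead of this point) first. Board home: this point is at x = -135, y = 0 mm of the press.
- foot (a point): Point on the board's underside below the mould's centre, 135 mm ahead of grip along its x; with the board home it is on the screw axis. The white plaster mould, 76 x 70 mm in plan, is in two halves; the upper, 20 mm thick, rides stiffly on pins (8 N), 3 to 7 mm open at the start. Moulds differ: shut, the top is somewhere from 54 to 59 mm above the table; open, at most 66 mm.
- t_hub (a point): Centre of the press's T-handle, on the screw axis at the height of the bar's axis, about 230 mm above the table at the start; x along the bar, z up. The bar is a level steel rod, 10 mm diameter, with a black ball (16 mm) on each end, centres 66 mm from the axis. The hub is 28 mm wide and 22 mm high, centred here. The bar is free to grip from 16 to 57 mm from the axis.
- t_end (a point): Centre of one of the T-handle's two like balls, 66 mm from t_hub along its x. At the start the bar is within 0.5 rad of square to the press's x. Turned clockwise from above, the screw takes handle and platen down 24 mm a full turn (3.82 mm a rad) and stays where it is left. Running free it resists with 0.5 N m (10 N at 50 mm from the axis). The mould is shut after 1.3 to 2.4 half turns.
- platen: The press's sprung steel foot, 60 mm diameter, 12 mm thick. Origin: centre of its lower face, about 78 mm up at the start. When the mould is shut the handle stiffens, 0.06 N m per 0.1 rad. Rightly clamped it takes 0.75 N m to turn (15 N at 50 mm); under 0.63 it is loose, above 0.9 the plaster cracks. With the hand stopped the force falls to what the load adds plus a part of the friction.
- tape: Roll of white paper tape, 64 mm across, 22 mm high, lying by the guides. Origin: centre of its underside. To be left alone.
- pot: White pot, 56 mm across, 50 mm high, by the guides on the other side. Origin: centre of its underside. To be left alone.
- bottle: Yellow drink bottle with a green cap, 66 mm across, 190 mm high. Origin: centre of its underside. To be left alone.
- glue: Glass jar with a white lid, 52 mm across, 75 mm high. Origin: centre of its underside. To be left alone.
- roller: Wooden roller, 32 mm thick, 170 mm long, lying. To be left alone.
- pencil: Yellow pencil, 170 mm long, lying. To be left alone.
- knife: Black craft knife, shut, 140 mm long, lying. To be left alone.
Mind the look-alikes: they are no part of the job. Leave any blue look-alike of the part that bears grip alone.

How it is judged:
By the outcome, as a careful person would: the job done as asked, in the order asked, and still so for the second after the job is handed in, with the robot touching nothing.
It also fails if it takes over 72 s, if anything falls off the work surface, if the arm or the gripper's body presses on something with over 40 N, if the wrist force passes 120 N, or if a joint passes its speed limit or range.

## Robot

A 6-joint arm with a two-finger parallel gripper is mounted at the origin on the work surface. World frame = base frame: x ahead of the robot, y to its left, z up, the work surface at z = 0. Lengths are in m, angles in rad, forces in N, time in s.
With the tool pointing down it reaches from about 0.15 to 0.775 m from the base axis. Payload 6.1 kg.
Tool frame: the origin (TCP) lies at the very end of the fingers, on their centre line; the grasp point (between the pads) lies 19 mm behind it; y points along the fingers, x is the direction in which the jaws open and shut, and the axes are right-handed (so a half turn about y gives the same grasp; the last joint's range is limited). The gripper opens to 85 mm and grips with 20 to 120 N. Pads are 22 mm wide; open, the fingers measure 114 mm over their backs; the gripper's body (76 mm by 85 mm) begins 54 mm behind the grasp point. The pads swing forward as they close: fully open they stand 13 mm farther back than shut.
Start: joints at [-1.289, 0.126, -0.04, 1.405, 0, 1.571], TCP at [0.146, -0.504, 0.231] pointing down, gripper open.
Joint ranges: [-2.72, 2.72], [-0.95, 1.95], [-1.27, 1.35], [-1.78, 2.02], [-1.46, 1.47], [-3.14, 3.14]. Speed limits (rad/s): [2.39, 2.39, 3.01, 3.14, 3.14, 3.14].

## Interface

Orientations are given as a unit quaternion [x, y, z, w].
In Python, from rig import monitor, read_camera, get_calibration, workorder gives the robot as it stands. The module is installed in compiled form; this text tells all that it offers.
- The arm moves only by the tool arm_command, never from a script. Its argument "rows" is a list that holds one entry, the list of rows, each a list of 5 numbers: the finger opening in cm, from 0 to 8.54, then the shift along the tool's x, y, z in cm, then the turn about the tool's y in degrees. A call has 1 to 5 rows; each row shifts and turns the pose as measured when the row begins, along the tool's axes as they then stand; what a row does not reach is not made up. A row lasts 1/8 s, in which the tool goes at most 62.5 mm and 10.7 degrees, less where a joint would pass 70% of its speed; a pose out of reach is approached as far as the arm can. A call with a gripper value outside its range is refused whole. The fingers move at their own pace and stop on an object; "force" is the grip in N (left out, the last holds). Time passes only in rows, so rows that do not move let the fingers close. It gives the time, the measured TCP pose, the force and the opening at its end, in the units of the state.
- monitor.observe(): the state, without advancing time (a new reading comes with each control period).
- read_camera(name): name is "scene" or "top" or "wrist"; returns (picture, depth): 420x560x3 uint8, blue, green, red; 420x560 float32, m along the optical axis (not along the pixel's ray), 0 where there is no reading.
- get_calibration(name): a dict with "fx", "fy", "cx", "cy" (pixels), "D" ([k1, k2, p1, p2, k3] as OpenCV has them; the pictures are not rectified), "pose" (4x4, takes a point from camera to world coordinates). Camera axes: x right, y down, z forward; pixel columns grow to the right and rows downward; lengths in m; the calibration is good to about 2 mm. A picture is of the moment at which its call begins: read the wrist's pose just before it. get_calibration takes no time and is no camera call; for the wrist camera it gives the pose at the moment of the call.
- workorder.sign_off(): hands the job in, once; it reports no verdict.
The state is a dict: "clock": time; "joint_positions": joint angles; "qd": joint speeds; "joint_efforts": joint torques, N m; "tcp_pos": TCP position; "eef_rot": TCP orientation; "force": force on the tool from outside, world axes, zero at the start; "torque": the same for the moment, N m; "finger_gap": finger opening in m.
Only numpy, scipy, OpenCV 4.12 (cv2) and the standard library are available. Lean on these libraries where they do the work, as an engineer would, in place of code of your own. Each camera call takes 0.05 s, during which the arm holds its last target.

## Working session

There is one attempt and no reset: what is moved stays moved. The work goes in short steps, Python scripts to look and compute and a tool call to move; the robot and the scene stay as the last step left them, time stands still between calls to the robot, and variables do not carry over. Pictures are saved under pics/ and viewed, and the job is handed in when it is done.

Besides the shell and the picture viewer there is one more tool, called after "Request:" as name(argument=value, ...), one argument or row to a line, values as JSON. arm_command: Moves the arm, as the interface text tells. Its arguments: {"type":"object","properties":{"rows":{"type":"array"},"force":{"type":"number"}},"required":["rows"]}

```bash
mkdir -p pics; ls; python3 - <<'E'
from rig import monitor, read_camera, get_calibration
import cv2, numpy as np
print(monitor.observe())
for n in ("scene","top"):
    im,d=read_camera(n); cv2.imwrite(f"pics/{n}0.png",im); np.save(f"pics/{n}0.npy",d)
    print(n,get_calibration(n))
E
```

```text
pics
{'clock': 0.0, 'joint_positions': array([-1.28896206e+00,  1.26407949e-01, -4.06323115e-02,  1.40540551e+00,
       -2.28161484e-05,  1.57081135e+00]), 'qd': array([-0.00070431,  0.00032085,  0.00084717,  0.00113977,  0.00069019,
        0.00127769]), 'joint_efforts': array([-7.42985922e-04, -4.35915256e+01,  3.52924955e+01,  1.71826780e-02,
        5.89899074e-06, -6.87574030e-06]), 'tcp_pos': array([ 0.14588899, -0.50388667,  0.23050269]), 'eef_rot': array([-0.56492212,  0.42529333, -0.42435125,  0.56560993]), 'force': array([ 0.29820813, -0.77628815, -0.14630882]), 'torque': array([ 0.01714646,  0.02265848, -0.00391635]), 'finger_gap': 0.08529153647093303}
scene {'fx': 419.58846301088147, 'fy': 419.58846301088147, 'cx': 273.29055167332643, 'cy': 214.15536045965476, 'D': array([-0.05443083,  0.        ,  0.        ,  0.        ,  0.        ]), 'pose': array([[-0.53438252,  0.4640364 , -0.70647402,  1.38290501],
       [ 0.84518589,  0.30305046, -0.44025133,  0.56726833],
       [ 0.00980464, -0.83236448, -0.55414189,  0.79701984],
       [ 0.        ,  0.        ,  0.        ,  1.        ]])}
top {'fx': 507.75076415765886, 'fy': 507.75076415765886, 'cx': 277.611535788833, 'cy': 207.8892365670769, 'D': array([-0.08053545,  0.        ,  0.        ,  0.        ,  0.        ]), 'pose': array([[-2.83870851e-02, -9.92968650e-01,  1.14923598e-01,
         3.83871350e-01],
       [-9.99589801e-01,  2.86351544e-02,  5.07901023e-04,
         3.48223787e-02],
       [-3.79518475e-03, -1.14862038e-01, -9.93374204e-01,
         1.56552534e+00],
       [ 0.00000000e+00,  0.00000000e+00,  0.00000000e+00,
         1.00000000e+00]])}
```

View pics/scene0.png

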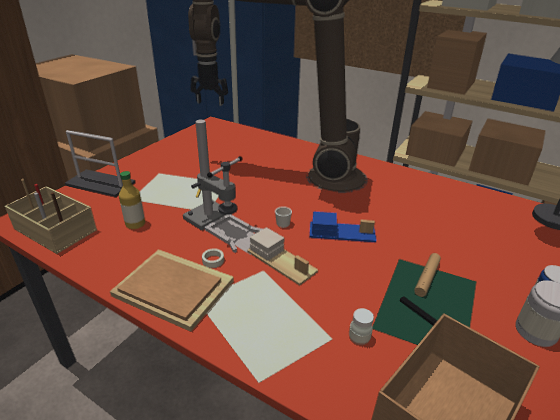

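View pics/top0.png

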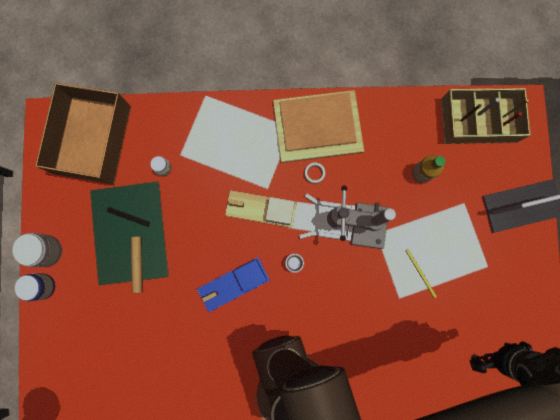

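The scene view shows the press around (215,190), with the natural board at (285,255) and its grip at (302,264). The blue look-alike is at (342,230). In the top view the board runs from (228,205) to (297,213), the grip is near (236,203), the hub near (343,213), and the column top is at (390,214). Next I'll enlarge these areas.

```bash
python3 - <<'E'
import cv2
im=cv2.imread("pics/top0.png"); c=im[165:265,215:415]; cv2.imwrite("pics/t1.png",cv2.resize(c,None,fx=4,fy=4,interpolation=cv2.INTER_CUBIC))
im=cv2.imread("pics/scene0.png"); c=im[110:290,170:330]; cv2.imwrite("pics/s1.png",cv2.resize(c,None,fx=3.3,fy=3.3,interpolation=cv2.INTER_CUBIC))
E
```

```text
(no output)
```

View pics/t1.png

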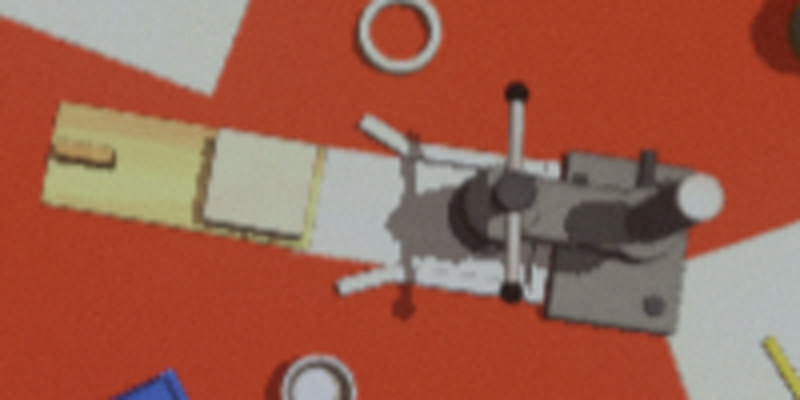

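View pics/s1.png

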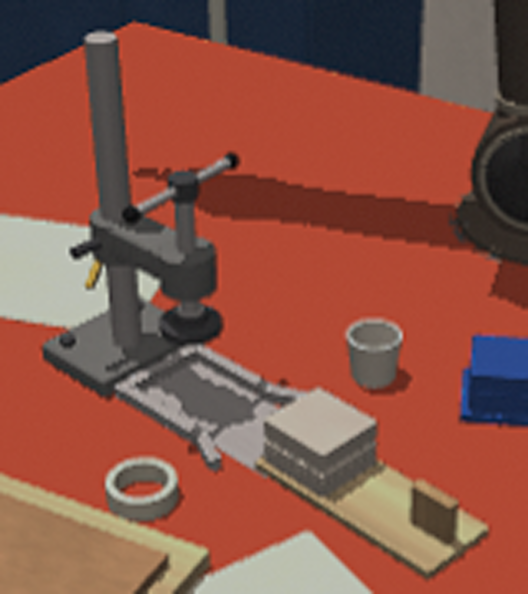

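```bash
cat > h.py <<'E'
import numpy as np, cv2
from rig import monitor, read_camera, get_calibration
def ray(cal,uv):
    K=np.array([[cal['fx'],0,cal['cx']],[0,cal['fy'],cal['cy']],[0,0,1]])
    p=cv2.undistortPoints(np.array(uv,float).reshape(-1,1,2),K,np.array(cal['D'],float))[:,0]
    return np.c_[p,np.ones(len(p))]
def at_z(cal,uv,z):
    r=ray(cal,uv)@cal['pose'][:3,:3].T; o=cal['pose'][:3,3]
    return o+r*((z-o[2])/r[:,2])[:,None]
def by_depth(cal,uv,d):
    r=ray(cal,uv); q=r*np.array([d[int(round(v)),int(round(u))] for u,v in uv])[:,None]
    return q@cal['pose'][:3,:3].T+cal['pose'][:3,3]
def proj(cal,P):
    K=np.array([[cal['fx'],0,cal['cx']],[0,cal['fy'],cal['cy']],[0,0,1]])
    Ti=np.linalg.inv(cal['pose']); return cv2.projectPoints(np.array(P,float).reshape(-1,1,3),cv2.Rodrigues(Ti[:3,:3])[0],Ti[:3,3],K,np.array(cal['D'],float))[0][:,0]
E
python3 - <<'E'
from h import *
np.set_printoptions(precision=4,suppress=True)
c=get_calibration("top"); d=np.load("pics/top0.npy")
f=lambda L:[(215+x/4-.375,165+y/4-.375) for x,y in L]
def show(n,L,z): print(n); print(at_z(c,f(L),z)); print('  depth',by_depth(c,f(L),d)[:,:].tolist())
show("balls",[(516,92),(511,292)],.23)
show("hub",[(515,192)],.241)
show("column",[(700,198)],.345)
show("grip",[(84,152)],.054)
show("mould",[(215,128),(318,148),(302,238),(205,225)],.062)
show("board",[(62,101),(42,203),(310,250),(327,150)],.01)
show("rails top outer/inner",[(420,150),(560,167),(412,280),(540,298)],.014)
show("tape,pot",[(400,32)],.022); show("pot",[(317,388)],.05)
E
```

```text
balls
[[ 0.5876 -0.1417  0.23  ]
 [ 0.4547 -0.1327  0.23  ]]
  depth [[0.5859781772313224, -0.14033086297109532, 0.24068352118967695], [0.4543141257461257, -0.13183325562264891, 0.23693825617245579]]
hub
[[ 0.5196 -0.1367  0.241 ]]
  depth [[0.5193526069002657, -0.13639908530775718, 0.24358396026694162]]
column
[[ 0.502  -0.2355  0.345 ]]
  depth [[0.5021364920013538, -0.23575105771339133, 0.3439793561995914]]
grip
[[0.5783 0.1612 0.054 ]]
  depth [[0.5779038214434693, 0.16093145303266249, 0.056939059569813155]]
mould
[[ 0.5925  0.0622  0.062 ]
 [ 0.5752 -0.0142  0.062 ]
 [ 0.5082 -0.0002  0.062 ]
 [ 0.52    0.0716  0.062 ]]
  depth [[0.5994043636095294, 0.06313378662922736, 0.012163240660739927], [0.581294492091292, -0.015776608682220722, 0.014185914108647779], [0.5123352788623425, -0.0013393148104854785, 0.012249696889498507], [0.5249621708581191, 0.07291475140949161, 0.006922857939710703]]
board
[[ 0.6243  0.1812  0.01  ]
 [ 0.5453  0.198   0.01  ]
 [ 0.5031 -0.0072  0.01  ]
 [ 0.5801 -0.0228  0.01  ]]
  depth [[0.623479130752454, 0.18070152553313373, 0.015140569680407001], [0.5454140441511433, 0.19815146969751918, 0.008648424164331647], [0.5039816403568183, -0.007551977840485932, -0.0014041397443009807], [0.5812689051545177, -0.023160354124093098, 0.0005051557297919285]]
rails top outer/inner
[[ 0.5775 -0.0943  0.014 ]
 [ 0.5612 -0.2017  0.014 ]
 [ 0.4776 -0.0844  0.014 ]
 [ 0.4609 -0.1818  0.014 ]]
  depth [[0.5775553933109838, -0.09430962108881498, 0.01360662029589288], [0.5634139737933633, -0.20462801551010623, -0.005174315612042069], [0.4774465589066327, -0.08425630047982453, 0.01571545910501637], [0.46061768823742477, -0.1810724504283957, 0.01936715151462276]]
tape,pot
[[ 0.6687 -0.0817  0.022 ]]
  depth [[0.6723128857713476, -0.08318711915331785, 0.002302235082434434]]
pot
[[ 0.3972 -0.0081  0.05  ]]
  depth [[0.3975962929672643, -0.009524428561714468, 0.0010960211089259264]]
```

```bash
cat >> h.py <<'E'
from scipy.spatial.transform import Rotation as Ro
def goto(p,xdir=None,s=None):
    """shift in tool axes (cm) and turn (deg) to reach TCP p with jaw axis x along xdir (2D, sign-free)"""
    s=s or monitor.observe(); R=Ro.from_quat(s['eef_rot']).as_matrix()
    d=R.T@(np.array(p)-s['tcp_pos'])*100; a=0
    if xdir is not None:
        x=R.T@np.array([xdir[0],xdir[1],0.]); a=np.degrees(np.arctan2(-x[2],x[0]))
    return d,a
def info():
    s=monitor.observe(); R=Ro.from_quat(s['eef_rot']).as_matrix()
    print("t",s['clock'],"tcp",s['tcp_pos'].round(4),"gap",round(s['finger_gap'],4),"F",s['force'].round(2),"T",s['torque'].round(3),"q",s['joint_positions'].round(2))
    print("axes x",R[:,0].round(3),"y",R[:,1].round(3),"z",R[:,2].round(3))
    return s
E
python3 - <<'E'
from h import *
info()
# look pose: between mould and press ; jaw axis ~ press y
for P in [(.56,.06,.33)]:
    print(goto(P,(.986,-.165)))
c=get_calibration("wrist"); s=monitor.observe(); R=Ro.from_quat(s['eef_rot']).as_matrix()
print("cam in tool",R.T@(c['pose'][:3,3]-s['tcp_pos']),R.T@c['pose'][:3,:3])
E
```

```text
t 0.1 tcp [ 0.1459 -0.504   0.2306] gap 0.0854 F [ 0.29 -0.01  0.09] T [ 0.01  -0.012  0.007] q [-1.29  0.13 -0.04  1.41  0.    1.57]
axes x [ 0.278 -0.961 -0.001] y [-0.     0.001 -1.   ] z [0.961 0.278 0.   ]
(array([-42.67203304,  -9.8791116 ,  55.45873477]), np.float64(-64.35699991335434))
cam in tool [-0.00077756 -0.14296324  0.07801792] [[ 9.99999766e-01 -5.43952545e-04  4.14900918e-04]
 [-5.60828628e-04 -3.04492154e-01  9.52514679e-01]
 [-3.91788709e-04 -9.52514689e-01 -3.04492388e-01]]
```

Request:
arm_command(
  rows=[
    [[8.5,-4.4,-0.7,2.9,0],[8.5,-4.4,-0.7,2.9,0],[8.5,-4.4,-0.7,2.9,0],[8.5,-4.4,-0.7,2.9,0],[8.5,-4.4,-0.7,2.9,0]],
  ],
)

```text
clock: 0.72
tcp_pos: [0.2247, -0.2474, 0.2635]
eef_rot: [-0.562, 0.429, -0.424, 0.566]
force: [1.2, 0.6, -0.0]
finger_gap: 0.0851
```

Request:
arm_command(
  rows=[
    [[8.5,-4.4,-0.7,2.9,0],[8.5,-4.4,-0.7,2.9,0],[8.5,-4.4,-0.7,2.9,0],[8.5,-4.4,-0.7,2.9,0],[8.5,-4.4,-0.7,2.9,0]],
  ],
)

```text
clock: 1.35
tcp_pos: [0.3045, 0.0116, 0.3009]
eef_rot: [-0.561, 0.429, -0.426, 0.565]
force: [0.2, -0.2, -0.7]
finger_gap: 0.085
```

```bash
python3 - <<'E'
from h import *
info()
print(goto((.575,.15,.25),(.98,-.20)))
E
```

```text
t 1.35 tcp [0.3045 0.0116 0.3009] gap 0.085 F [ 0.18 -0.24 -0.69] T [-0.038 -0.087  0.016] q [ 0.03 -0.28 -0.25  1.59  0.01  2.9 ]
axes x [ 0.268 -0.963 -0.007] y [ 0.     0.007 -1.   ] z [0.963 0.268 0.002]
(array([-6.03996173,  5.19908672, 29.75569891]), np.float64(-62.91114805155677))
```

Request:
arm_command(
  rows=[
    [[8.5,-1.2,1.0,6.0,0],[8.5,-1.2,1.0,6.0,0],[8.5,-1.2,1.0,6.0,0],[8.5,-1.2,1.0,6.0,0],[8.5,-1.2,1.0,6.0,0]],
  ],
)

```text
clock: 1.98
tcp_pos: [0.5781, 0.1579, 0.254]
eef_rot: [-0.562, 0.425, -0.425, 0.568]
force: [0.5, 0.9, 0.4]
finger_gap: 0.0848
```

Request:
arm_command(
  rows=[
    [[8.5,0,0,0,-10.5],[8.5,0,0,0,-10.5],[8.5,0,0,0,-10.5],[8.5,0,0,0,-10.5],[8.5,0,0,0,-10.5]],
  ],
)

```text
clock: 2.6
tcp_pos: [0.5806, 0.1603, 0.2438]
eef_rot: [-0.696, 0.127, -0.12, 0.697]
force: [-0.3, -0.1, -0.1]
finger_gap: 0.0849
```

Request:
arm_command(
  rows=[
    [[8.5,0,0,0,-10.5],[8.5,0,0,0,0]],
  ],
)

```text
clock: 2.85
tcp_pos: [0.5803, 0.1603, 0.2426]
eef_rot: [-0.704, 0.063, -0.055, 0.705]
force: [-0.5, 1.4, -0.2]
finger_gap: 0.0852
```

```bash
python3 - <<'E'
from h import *
info()
c=get_calibration("wrist"); im,d=read_camera("wrist"); cv2.imwrite("pics/w1.png",im); np.save("pics/w1.npy",d); np.save("pics/w1c.npy",c,allow_pickle=True)
info()
E
```

```text
t 2.85 tcp [0.5803 0.1603 0.2426] gap 0.0852 F [-0.49  1.39 -0.22] T [ 0.008  0.003 -0.019] q [0.27 0.28 0.18 1.48 0.01 2.  ]
axes x [ 0.986 -0.165 -0.011] y [-0.011  0.003 -1.   ] z [0.165 0.986 0.001]
t 2.9 tcp [0.5803 0.1603 0.2426] gap 0.0852 F [ 0.17 -0.4   0.37] T [ 0.05  -0.043  0.006] q [0.27 0.28 0.18 1.48 0.01 2.  ]
axes x [ 0.986 -0.166 -0.011] y [-0.011  0.003 -1.   ] z [0.166 0.986 0.001]
```

View pics/w1.png

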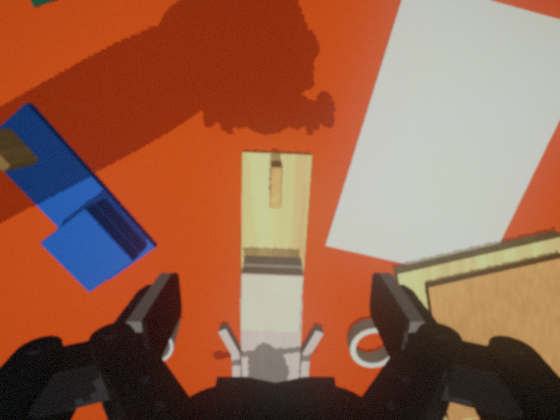

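The wrist view shows the board with its rear corners at (242,152) and (312,154). The grip is at about (275,185), the mould at (272,290), and the flared rails at (230,343) and (313,342). I'll enlarge it.

```bash
python3 - <<'E'
import cv2
im=cv2.imread("pics/w1.png"); c=im[140:280,200:350]; cv2.imwrite("pics/w1a.png",cv2.resize(c,None,fx=4,fy=4,interpolation=cv2.INTER_CUBIC))
c=im[260:400,200:350]; cv2.imwrite("pics/w1b.png",cv2.resize(c,None,fx=4,fy=4,interpolation=cv2.INTER_CUBIC))
E
```

```text
(no output)
```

View pics/w1a.png

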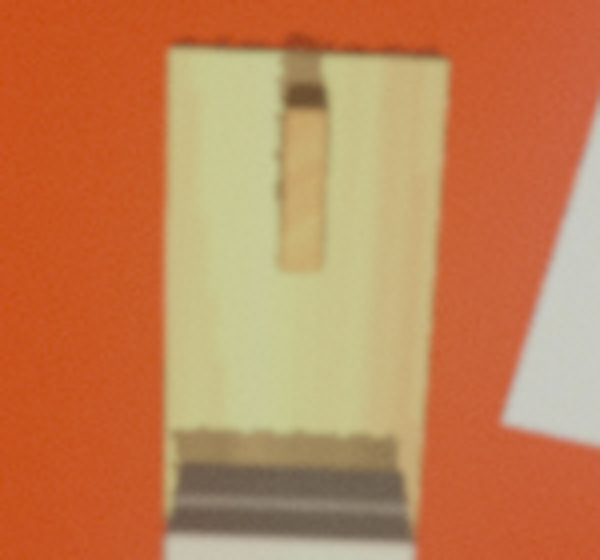

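View pics/w1b.png

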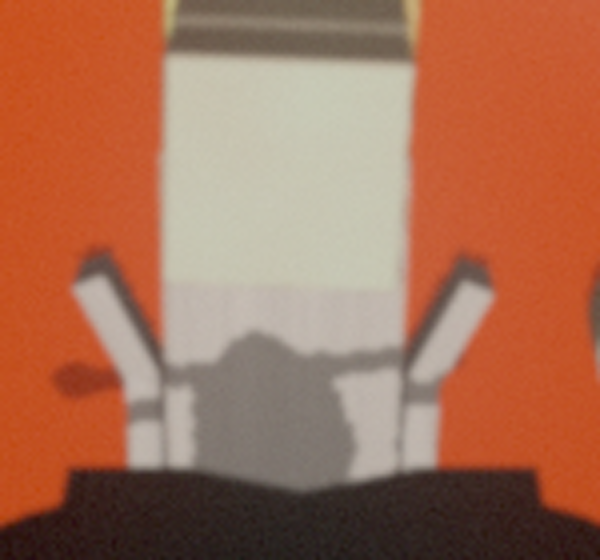

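```bash
python3 - <<'E'
from h import *
np.set_printoptions(precision=4,suppress=True)
c=np.load("pics/w1c.npy",allow_pickle=True).item()
a=lambda L:[(200+x/4-.375,140+y/4-.375) for x,y in L]
b=lambda L:[(200+x/4-.375,260+y/4-.375) for x,y in L]
g=at_z(c,a([(287,106),(327,106),(322,271),(278,270)]),.054); print("grip",g,g.mean(0))
e=at_z(c,a([(168,47),(449,58),(165,520),(415,520)]),.01); print("board",e)
for i,j in((0,2),(1,3)): v=e[j]-e[i]; print("edge ang from -y",np.arctan2(-v[0],-v[1]))
v=e[1]-e[0]; print("rear edge",np.arctan2(v[1],v[0]), "len",np.linalg.norm(v))
for n,L in(("rail inner",[(160,385),(161,465),(407,385),(403,465)]),("rail outer",[(128,405),(130,465),(440,405),(436,465)]),("flare tips",[(72,287),(104,277),(457,277),(495,292)])):
  print(n,at_z(c,b(L),.014))
print("mould",at_z(c,b([(165,55),(413,63),(395,291),(165,282)]),.062))
E
```

```text
grip [[0.5778 0.1833 0.054 ]
 [0.5878 0.1817 0.054 ]
 [0.5796 0.1388 0.054 ]
 [0.5682 0.141  0.054 ]] [0.5784 0.1612 0.054 ]
board [[0.5452 0.1982 0.01  ]
 [0.6232 0.1821 0.01  ]
 [0.515  0.0523 0.01  ]
 [0.5934 0.0397 0.01  ]]
edge ang from -y 0.20356834085580447
edge ang from -y 0.2063160403461617
rear edge -0.20350010694801876 len 0.07968578343606192
rail inner [[ 0.4883 -0.0749  0.014 ]
 [ 0.4819 -0.1086  0.014 ]
 [ 0.5723 -0.0881  0.014 ]
 [ 0.566  -0.1217  0.014 ]]
rail outer [[ 0.4756 -0.0814  0.014 ]
 [ 0.4711 -0.1069  0.014 ]
 [ 0.5823 -0.0982  0.014 ]
 [ 0.5775 -0.1235  0.014 ]]
flare tips [[ 0.4669 -0.031   0.014 ]
 [ 0.4784 -0.0289  0.014 ]
 [ 0.5949 -0.0473  0.014 ]
 [ 0.6067 -0.0552  0.014 ]]
mould [[ 0.5252  0.0734  0.062 ]
 [ 0.592   0.0602  0.062 ]
 [ 0.5764 -0.0125  0.062 ]
 [ 0.5107  0.001   0.062 ]]
```

```bash
python3 - <<'E'
from h import *
print(goto((.5784,.1612,.018),(np.cos(.205),-np.sin(.205))))
E
```

```text
(array([ 0.05434545, 22.46582012,  0.03839067]), np.float64(2.1733836293355484))
```

Request:
arm_command(
  rows=[
    [[8.5,0.05,4.5,0.04,2.2],[8.5,0,4.5,0,0],[8.5,0,4.5,0,0],[8.5,0,4.5,0,0],[8.5,0,3.0,0,0]],
  ],
)

```text
clock: 3.52
tcp_pos: [0.5809, 0.1618, 0.0296]
eef_rot: [-0.701, 0.081, -0.078, 0.704]
force: [0.7, 0.4, -0.5]
finger_gap: 0.085
```

```bash
python3 - <<'E'
from h import *
info(); print(goto((.5784,.1612,.018),(np.cos(.205),-np.sin(.205))))
E
```

```text
t 3.525 tcp [0.5809 0.1618 0.0296] gap 0.085 F [ 0.67  0.42 -0.5 ] T [-0.    -0.062  0.017] q [ 0.27  0.34 -0.21  1.02  0.01  2.06]
axes x [ 0.975 -0.223 -0.005] y [-0.004  0.005 -1.   ] z [0.223 0.975 0.004]
(array([-0.22662148,  1.15746088, -0.1235133 ]), np.float64(-1.117564623486823))
```

Request:
arm_command(
  rows=[
    [[8.5,-0.22,1.1,-0.12,-1.1],[8.5,0,0,0,0]],
  ],
)

```text
clock: 3.78
tcp_pos: [0.5765, 0.1607, 0.0161]
eef_rot: [-0.702, 0.077, -0.07, 0.704]
force: [-0.2, 0.2, 0.0]
finger_gap: 0.0849
```

```bash
python3 - <<'E'
from h import *
info(); print(goto((.5784,.1612,.018),(np.cos(.205),-np.sin(.205))))
im,d=read_camera("wrist"); cv2.imwrite("pics/w2.png",im)
E
```

```text
t 3.775 tcp [0.5765 0.1607 0.0161] gap 0.0849 F [-0.21  0.22  0.04] T [-0.01  -0.008 -0.013] q [ 0.27  0.35 -0.24  0.99  0.01  2.05]
axes x [ 0.978 -0.206 -0.009] y [-0.009  0.004 -1.   ] z [0.206 0.978 0.002]
(array([ 0.17186305, -0.18976494,  0.08945049]), np.float64(-0.16570022808910398))
```

View pics/w2.png

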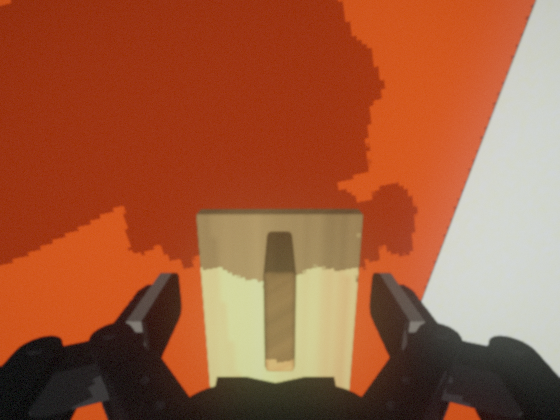

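The grip stands between the fingers, centred near column 280 against a finger centre of about 275. I'll shift about 2 mm and close.

Request:
arm_command(
  rows=[
    [[8.5,0.17,-0.1,0.05,0],[0.8,0,0,0,0],[0.8,0,0,0,0],[0.8,0,0,0,0],[0.8,0,0,0,0]],
  ],
  force=50,
)

```text
clock: 4.45
tcp_pos: [0.5815, 0.1619, 0.0224]
eef_rot: [-0.701, 0.074, -0.073, 0.705]
force: [-2.6, 1.8, 6.5]
finger_gap: 0.0121
```

Request:
arm_command(
  rows=[
    [[0.8,0,0,0,0],[0.8,0,0,0,0],[0.8,0,0,0,0]],
  ],
)

```text
clock: 4.82
tcp_pos: [0.5814, 0.1619, 0.0225]
eef_rot: [-0.701, 0.075, -0.073, 0.705]
force: [-1.4, 0.2, 2.3]
finger_gap: 0.0115
```

```bash
cat >> h.py <<'E'
A=.17; px=np.array([-np.sin(A),-np.cos(A)]); py=np.array([np.cos(A),-np.sin(A)]); H=np.array([.520,-.137])
def P(x,y,z): return np.r_[H+px*x+py*y,z]
def toP(p): r=np.array(p[:2])-H; return r@px,r@py
E
python3 - <<'E'
from h import *
s=info(); print("tcp in press",toP(s['tcp_pos'])); z=s['tcp_pos'][2]
print(goto(P(-.275,0,z),py))
E
```

```text
t 4.825 tcp [0.5814 0.1619 0.0225] gap 0.0115 F [-1.39  0.24  2.25] T [ 0.004  0.146 -0.317] q [ 0.27  0.35 -0.22  1.    0.01  2.05]
axes x [ 0.978 -0.209 -0.003] y [-0.001  0.006 -1.   ] z [0.209 0.978 0.006]
tcp in press (np.float64(-0.30500019719264165), np.float64(0.009922711170967859))
(array([-0.87114132, -0.01565512, -3.0373653 ]), np.float64(-2.2995659134340745))
```

```bash
python3 - <<'E'
from h import *
im,d=read_camera("top"); cv2.imwrite("pics/t2.png",cv2.resize(im[165:265,215:415],None,fx=4,fy=4,interpolation=cv2.INTER_CUBIC))
im,d=read_camera("scene"); cv2.imwrite("pics/s2.png",cv2.resize(im[110:290,170:370],None,fx=3.3,fy=3.3,interpolation=cv2.INTER_CUBIC))
E
```

```text
(no output)
```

View pics/t2.png

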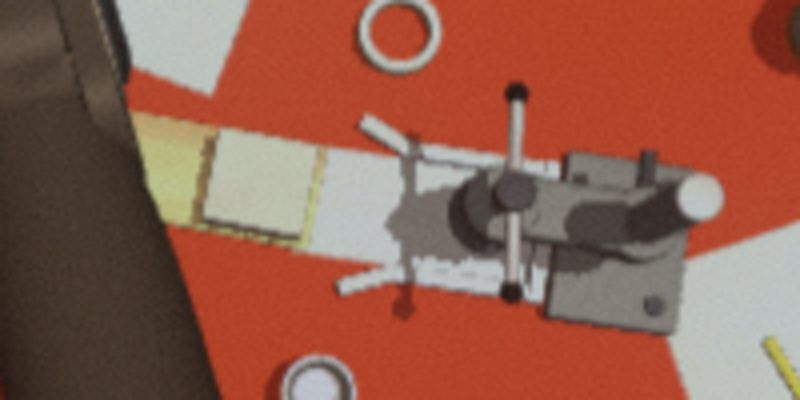

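View pics/s2.png

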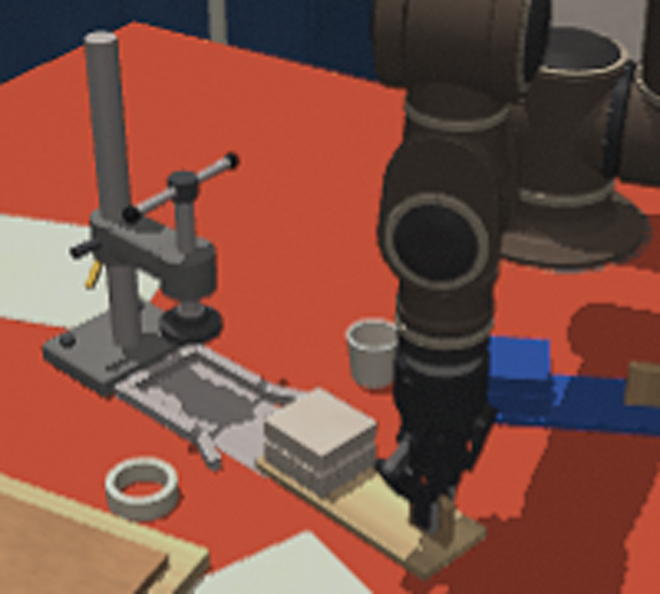

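```bash
python3 - <<'E'
from h import *
z=monitor.observe()['tcp_pos'][2]
print(goto(P(-.280,.003,z),py))
E
```

```text
(array([-0.59150325, -0.01335014, -2.52495303]), np.float64(-2.2978640388584184))
```

Request:
arm_command(
  rows=[
    [[0.8,-0.15,0,-0.6,-0.5],[0.8,-0.15,0,-0.6,-0.5],[0.8,-0.15,0,-0.6,-0.5],[0.8,-0.1,0,-0.5,-0.5],[0.8,0,0,0,0]],
  ],
)

```text
clock: 5.55
tcp_pos: [0.5716, 0.1406, 0.0225]
eef_rot: [-0.701, 0.06, -0.06, 0.708]
force: [0.3, 2.0, 0.6]
finger_gap: 0.0112
```

```bash
python3 - <<'E'
from h import *
s=info(); print("tcp in press",toP(s['tcp_pos'])); z=s['tcp_pos'][2]
print(goto(P(-.280,0.003,z),py))
im,d=read_camera("top"); cv2.imwrite("pics/t3.png",cv2.resize(im[165:265,215:415],None,fx=4,fy=4,interpolation=cv2.INTER_CUBIC))
E
```

```text
t 5.55 tcp [0.5716 0.1406 0.0225] gap 0.0112 F [0.35 2.03 0.62] T [ 0.257 -0.05   0.062] q [ 0.24  0.32 -0.26  0.99  0.01  1.98]
axes x [ 0.986 -0.169 -0.001] y [ 0.     0.009 -1.   ] z [0.169 0.986 0.009]
tcp in press (np.float64(-0.2822866655810535), np.float64(0.0038714390354555174))
(array([-0.08712945, -0.00200916, -0.22866324]), np.float64(-0.004351463096531005))
```

View pics/t3.png

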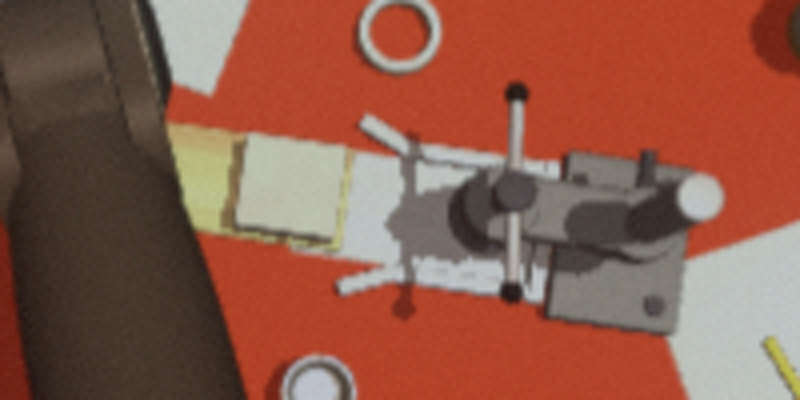

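```bash
python3 - <<'E'
import cv2
im=cv2.imread("pics/t3.png"); cv2.imwrite("pics/t3b.png",cv2.resize(im[100:310,160:570],None,fx=1.9,fy=1.9,interpolation=cv2.INTER_CUBIC))
E
```

```text
(no output)
```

View pics/t3b.png

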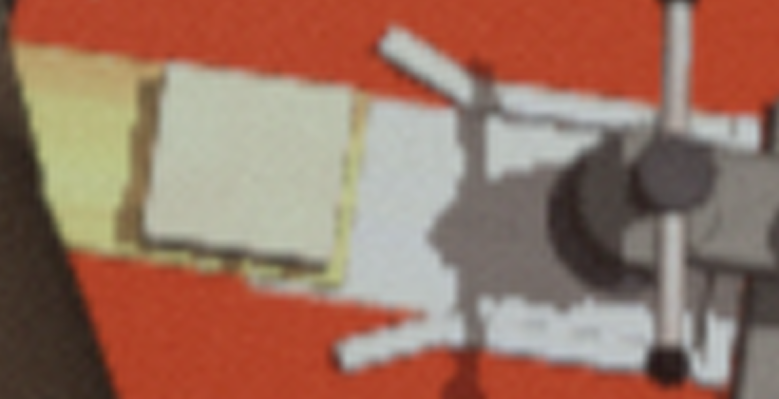

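```bash
python3 - <<'E'
from h import *
np.set_printoptions(precision=4,suppress=True)
c=get_calibration("top")
f=lambda L:[(215+(160+x/1.9)/4-.4,165+(100+y/1.9)/4-.4) for x,y in L]
def pr(n,L,z):
    for p in at_z(c,f(L),z): print(n,"press x,y mm",np.array(toP(p))*1000)
pr("board",[(368,95),(60,49.5),(335,288),(90,249)],.01)
pr("strip",[(375,97),(450,108),(255,287),(440,313)],0.0)
pr("rail in",[(510,115),(600,128),(500,303),(620,318)],.014)
pr("rail out",[(490,85),(755,120),(480,350),(725,385)],.014)
pr("flare",[(398,28),(382,47),(335,350),(343,370)],.014)
pr("hub",[(676,175)],.241)
E
```

```text
board press x,y mm [-102.3968   42.8521]
board press x,y mm [-229.011    43.7149]
board press x,y mm [-104.9452  -36.8984]
board press x,y mm [-205.2208  -35.1844]
strip press x,y mm [-99.1683  43.7632]
strip press x,y mm [-68.1884  43.5895]
strip press x,y mm [-136.9433  -40.2582]
strip press x,y mm [-61.0299 -40.1785]
rail in press x,y mm [-44.4247  42.3318]
rail in press x,y mm [-7.5941 42.2102]
rail in press x,y mm [-38.3822 -33.8845]
rail in press x,y mm [ 10.3396 -33.1029]
rail out press x,y mm [-54.0677  53.339 ]
rail out press x,y mm [54.3295 54.3131]
rail out press x,y mm [-43.8511 -53.7999]
rail out press x,y mm [ 55.7377 -53.9599]
flare press x,y mm [-94.1546  71.2159]
flare press x,y mm [-99.5398  62.5811]
flare press x,y mm [-101.6329  -61.9926]
flare press x,y mm [-97.3469 -69.5131]
hub press x,y mm [ 0.2518 -0.3618]
```

```bash
python3 - <<'E'
from h import *
z=monitor.observe()['tcp_pos'][2]
print(goto(P(-.247,.0015,z),py))
E
```

```text
(array([-0.23607651, -0.03143256, -3.52999301]), np.float64(-0.009491332331363345))
```

Request:
arm_command(
  rows=[
    [[0.8,-0.12,0,-0.7,-0.3],[0.8,-0.1,0,-0.7,0],[0.8,0,0,-0.7,0],[0.8,0,0,-0.7,0],[0.8,0,0,-0.4,0]],
  ],
)

```text
clock: 6.22
tcp_pos: [0.5645, 0.1088, 0.0226]
eef_rot: [-0.701, 0.058, -0.058, 0.709]
force: [-0.3, 4.4, 0.5]
finger_gap: 0.011
```

```bash
python3 - <<'E'
from h import *
s=info(); print("tcp in press",toP(s['tcp_pos'])); z=s['tcp_pos'][2]
im,d=read_camera("top"); cv2.imwrite("pics/t4.png",cv2.resize(im[190:242,255:357],None,fx=7.6,fy=7.6,interpolation=cv2.INTER_CUBIC))
E
```

```text
t 6.225 tcp [0.5645 0.1088 0.0226] gap 0.011 F [-0.28  4.45  0.53] T [ 0.682 -0.095 -0.065] q [ 0.19  0.29 -0.3   0.98  0.01  1.92]
axes x [ 0.987 -0.163 -0.001] y [ 0.001  0.011 -1.   ] z [0.163 0.987 0.011]
tcp in press (np.float64(-0.24974262145735873), np.float64(0.002242931571012367))
```

View pics/t4.png

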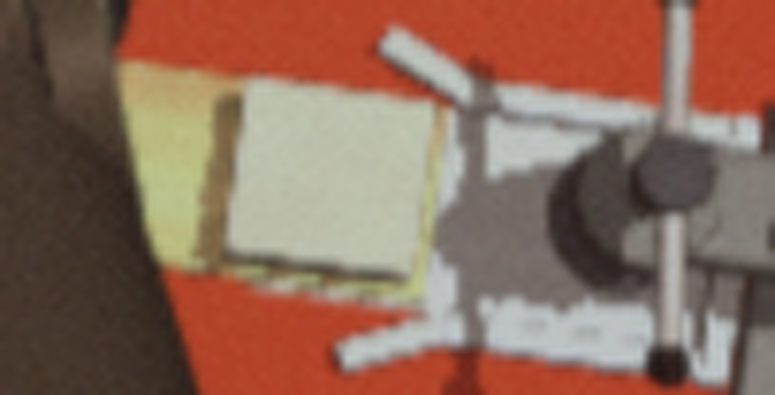

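```bash
python3 - <<'E'
from h import *
np.set_printoptions(precision=4,suppress=True)
c=get_calibration("top")
f=lambda L:[(255+x/7.6-.43,190+y/7.6-.43) for x,y in L]
def pr(n,L,z):
    for p in at_z(c,f(L),z): print(n,"press x,y mm",np.array(toP(p))*1000)
pr("board",[(447,106),(130,62),(420,303),(170,266)],.01)
pr("strip",[(255,289),(440,313)],0.0)
E
```

```text
board press x,y mm [-70.1077  42.9876]
board press x,y mm [-200.1768   42.7182]
board press x,y mm [-70.2214 -38.0109]
board press x,y mm [-172.3104  -37.3749]
strip press x,y mm [-136.9348  -40.9866]
strip press x,y mm [-61.1341 -40.0995]
```

Request:
arm_command(
  rows=[
    [[0.8,-0.15,0,-0.4,0],[0.8,0,0,-0.4,0],[0.8,0,0,-0.4,0],[0.8,0,0,-0.4,0],[0.8,0,0,0,0]],
  ],
)

```text
clock: 6.9
tcp_pos: [0.5603, 0.0918, 0.0225]
eef_rot: [-0.701, 0.058, -0.058, 0.708]
force: [1.1, 4.1, 1.5]
finger_gap: 0.0114
```

```bash
python3 - <<'E'
from h import *
s=info(); print("tcp in press",toP(s['tcp_pos'])); print("F press",np.array([s['force'][:2]@px,s['force'][:2]@py]))
im,d=read_camera("top"); cv2.imwrite("pics/t5.png",cv2.resize(im[190:242,255:357],None,fx=7.6,fy=7.6,interpolation=cv2.INTER_CUBIC))
E
```

```text
t 6.9 tcp [0.5603 0.0918 0.0225] gap 0.0114 F [1.15 4.06 1.45] T [0.189 0.02  0.009] q [ 0.16  0.28 -0.31  0.97  0.01  1.89]
axes x [ 0.986 -0.164 -0.   ] y [ 0.001  0.01  -1.   ] z [0.164 0.986 0.01 ]
tcp in press (np.float64(-0.2323304169141933), np.float64(0.001050782712248198))
F press [-4.19491835  0.44299433]
```

View pics/t5.png

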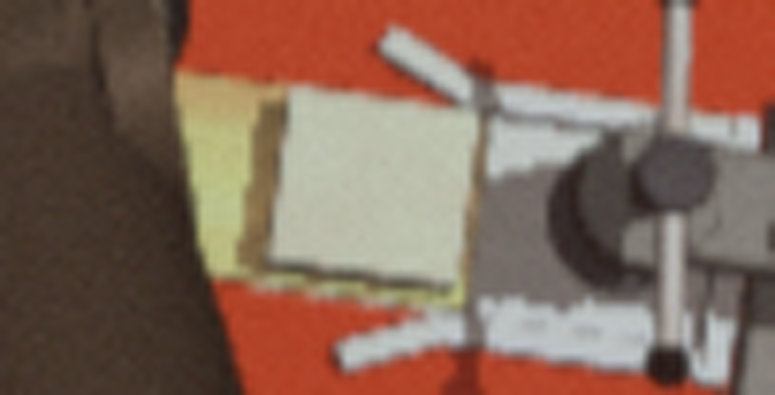

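The board's front is entering between the rails at about (485,110) to (465,305), roughly centred. I'll carry on in checked steps.

Request:
arm_command(
  rows=[
    [[0.8,-0.03,0,-0.5,0],[0.8,0,0,-0.5,0],[0.8,0,0,-0.5,0],[0.8,0,0,-0.5,0],[0.8,0,0,-0.4,0]],
  ],
)

```text
clock: 7.58
tcp_pos: [0.5564, 0.0694, 0.0227]
eef_rot: [-0.7, 0.057, -0.058, 0.709]
force: [0.5, 5.6, 1.3]
finger_gap: 0.0116
```

```bash
cat >> h.py <<'E'
def st():
    s=info(); print("tcp in press",np.round(np.array(toP(s['tcp_pos']))*1000,2),"F press",np.round([s['force'][:2]@px,s['force'][:2]@py],2)); return s
E
python3 -c "
from h import *
st()"
```

```text
t 7.575 tcp [0.5564 0.0694 0.0227] gap 0.0116 F [0.53 5.62 1.26] T [ 0.632 -0.011 -0.071] q [ 0.12  0.27 -0.33  0.97  0.01  1.85]
axes x [ 0.987 -0.162 -0.   ] y [ 0.002  0.013 -1.   ] z [0.162 0.987 0.013]
tcp in press [-209.63    0.96] F press [-5.63 -0.43]
```

Request:
arm_command(
  rows=[
    [[0.8,-0.02,0,-0.5,0],[0.8,0,0,-0.5,0],[0.8,0,0,-0.5,0],[0.8,0,0,-0.5,0],[0.8,0,0,-0.4,0]],
  ],
)

```text
clock: 8.2
tcp_pos: [0.5525, 0.0468, 0.023]
eef_rot: [-0.699, 0.056, -0.058, 0.71]
force: [1.0, 5.0, 2.1]
finger_gap: 0.0116
```

```bash
python3 -c "
from h import *
st()"
```

```text
t 8.2 tcp [0.5525 0.0468 0.023 ] gap 0.0116 F [0.96 5.   2.11] T [ 0.496  0.011 -0.06 ] q [ 0.08  0.26 -0.34  0.96  0.02  1.81]
axes x [ 0.987 -0.161  0.   ] y [ 0.003  0.016 -1.   ] z [0.161 0.987 0.016]
tcp in press [-186.67    0.97] F press [-5.09  0.1 ]
```

Request:
arm_command(
  rows=[
    [[0.8,-0.02,0,-0.5,0.1],[0.8,0,0,-0.5,0],[0.8,0,0,-0.5,0],[0.8,0,0,-0.5,0],[0.8,0,0,-0.4,0]],
  ],
)

```text
clock: 8.82
tcp_pos: [0.5486, 0.0241, 0.0233]
eef_rot: [-0.698, 0.056, -0.058, 0.711]
force: [1.2, 6.1, 2.7]
finger_gap: 0.0114
```

```bash
python3 -c "
from h import *
st()"
```

```text
t 8.825 tcp [0.5486 0.0241 0.0233] gap 0.0114 F [1.23 6.09 2.65] T [ 0.518 -0.014 -0.083] q [ 0.03  0.25 -0.36  0.96  0.02  1.77]
axes x [ 0.987 -0.161  0.   ] y [ 0.003  0.018 -1.   ] z [0.161 0.987 0.018]
tcp in press [-163.66    0.9 ] F press [-6.21  0.18]
```

Request:
arm_command(
  rows=[
    [[0.8,-0.02,0,-0.45,0],[0.8,0,0,-0.45,0],[0.8,0,0,-0.4,0],[0.8,0,0,-0.3,0],[0.8,0,0,-0.2,0]],
  ],
)

```text
clock: 9.45
tcp_pos: [0.5455, 0.0075, 0.0238]
eef_rot: [-0.697, 0.056, -0.057, 0.712]
force: [1.1, 5.5, 2.6]
finger_gap: 0.0113
```

```bash
python3 -c "
from h import *
st()"
```

```text
t 9.45 tcp [0.5455 0.0075 0.0238] gap 0.0113 F [1.12 5.48 2.61] T [ 0.536 -0.003  0.014] q [ 0.    0.24 -0.36  0.96  0.02  1.73]
axes x [ 0.987 -0.159  0.   ] y [ 0.004  0.02  -1.   ] z [0.159 0.987 0.021]
tcp in press [-146.78    0.68] F press [-5.59  0.17]
```

Request:
arm_command(
  rows=[
    [[0.8,0,0,-0.2,0],[0.8,0,0,-0.15,0],[0.8,0,0,-0.15,0]],
  ],
)

```text
clock: 9.82
tcp_pos: [0.5447, 0.0037, 0.0241]
eef_rot: [-0.697, 0.056, -0.057, 0.713]
force: [1.1, 6.9, 1.3]
finger_gap: 0.0111
```

```bash
python3 -c "
from h import *
st()"
```

```text
t 9.825 tcp [0.5447 0.0037 0.0241] gap 0.0111 F [1.11 6.94 1.33] T [ 0.629  0.033 -0.033] q [-0.01  0.24 -0.37  0.96  0.02  1.72]
axes x [ 0.987 -0.158  0.   ] y [ 0.004  0.022 -1.   ] z [0.158 0.987 0.023]
tcp in press [-142.8     0.52] F press [-7.03 -0.08]
```

Next, small steps until I feel the stop.

Request:
arm_command(
  rows=[
    [[0.8,0,0,-0.15,0],[0.8,0,0,-0.15,0],[0.8,0,0,-0.15,0]],
  ],
)

```text
clock: 10.2
tcp_pos: [0.544, 0.0005, 0.0245]
eef_rot: [-0.696, 0.055, -0.056, 0.714]
force: [1.6, 5.5, 0.9]
finger_gap: 0.0115
```

Request:
arm_command(
  rows=[
    [[0.8,0,0,-0.15,0],[0.8,0,0,-0.15,0]],
  ],
)

```text
clock: 10.45
tcp_pos: [0.5435, -0.0016, 0.0248]
eef_rot: [-0.696, 0.055, -0.056, 0.714]
force: [1.5, 6.0, 2.5]
finger_gap: 0.0114
```

```bash
python3 -c "
from h import *
st()"
```

```text
t 10.45 tcp [ 0.5435 -0.0016  0.0248] gap 0.0114 F [1.5  5.96 2.5 ] T [ 0.623 -0.041 -0.02 ] q [-0.02  0.24 -0.37  0.96  0.03  1.71]
axes x [ 0.988 -0.156 -0.   ] y [ 0.004  0.026 -1.   ] z [0.156 0.987 0.026]
tcp in press [-137.38    0.25] F press [-6.13  0.48]
```

Request:
arm_command(
  rows=[
    [[0.8,0,0,-0.13,0],[0.8,0,0,-0.13,0]],
  ],
)

```text
clock: 10.7
tcp_pos: [0.5433, -0.0029, 0.0252]
eef_rot: [-0.695, 0.054, -0.056, 0.715]
force: [1.2, 9.9, 2.8]
finger_gap: 0.0112
```

Request:
arm_command(
  rows=[
    [[0.8,0,0,-0.13,0],[0.8,0,0,-0.13,0]],
  ],
)

```text
clock: 10.95
tcp_pos: [0.5435, -0.003, 0.0259]
eef_rot: [-0.693, 0.054, -0.056, 0.717]
force: [0.9, 9.2, 3.6]
finger_gap: 0.011
```

```bash
python3 -c "
from h import *
st()"
```

```text
t 10.95 tcp [ 0.5435 -0.003   0.0259] gap 0.011 F [0.85 9.24 3.58] T [ 1.151  0.055 -0.215] q [-0.02  0.24 -0.37  0.96  0.03  1.7 ]
axes x [ 0.988 -0.154  0.001] y [ 0.006  0.034 -0.999] z [0.154 0.987 0.034]
tcp in press [-136.      0.45] F press [-9.25 -0.72]
```

The board has met the stop: the position stalls at x = -136 mm and the push rises from 6 to 9.5 N. Releasing and lifting.

Request:
arm_command(
  rows=[
    [[8.5,0,0,0,0],[8.5,0,0,0,0],[8.5,0,0,0,0],[8.5,0,0,0,0]],
  ],
)

```text
clock: 11.45
tcp_pos: [0.542, -0.0047, 0.0251]
eef_rot: [-0.694, 0.055, -0.055, 0.716]
force: [-0.2, 0.1, -0.4]
finger_gap: 0.0821
```

```bash
python3 -c "
from h import *
st()"
```

```text
t 11.45 tcp [ 0.542  -0.0047  0.0251] gap 0.0821 F [-0.22  0.1  -0.38] T [-0.026  0.052  0.036] q [-0.03  0.24 -0.37  0.96  0.03  1.7 ]
axes x [ 0.988 -0.156 -0.002] y [ 0.003  0.03  -1.   ] z [0.156 0.987 0.031]
tcp in press [-134.15   -0.69] F press [-0.06 -0.23]
```

Request:
arm_command(
  rows=[
    [[8.5,0,-4,0.2,0],[8.5,0,-5.5,0.5,0],[8.5,0,-5.5,0.5,0],[8.5,0,-5.5,0.5,0],[8.5,0,-5.5,0.5,0]],
  ],
)

```text
clock: 12.08
tcp_pos: [0.5418, 0.0086, 0.2873]
eef_rot: [-0.695, 0.06, -0.052, 0.715]
force: [1.2, 0.4, 0.0]
finger_gap: 0.0851
```

```bash
cat >> h.py <<'E'
def bar(phi_deg,r,z):
    f=np.radians(phi_deg); d=px*np.cos(f)+py*np.sin(f); return np.r_[H+d*r,z], d
def goz(p,zd):
    """goto with tool z horizontal direction zd"""
    s=monitor.observe(); R=Ro.from_quat(s['eef_rot']).as_matrix()
    d=R.T@(np.array(p)-s['tcp_pos'])*100; v=R.T@np.array([zd[0],zd[1],0]); return d.round(2),round(np.degrees(np.arctan2(v[0],v[2])),1)
E
python3 - <<'E'
from h import *
st(); p,d=bar(-84,.043,.30); print(p,goz(p,d))
im,_=read_camera("top"); cv2.imwrite("pics/t6.png",cv2.resize(im[165:265,215:415],None,fx=4,fy=4,interpolation=cv2.INTER_CUBIC))
im,_=read_camera("scene"); cv2.imwrite("pics/s6.png",cv2.resize(im[110:290,150:350],None,fx=3.3,fy=3.3,interpolation=cv2.INTER_CUBIC))
E
```

```text
t 12.075 tcp [0.5418 0.0086 0.2873] gap 0.0851 F [1.25 0.37 0.01] T [-0.005 -0.047 -0.002] q [-0.    0.17  0.14  1.54  0.03  1.73]
axes x [ 0.988 -0.157 -0.013] y [-0.009  0.029 -1.   ] z [0.157 0.987 0.028]
tcp in press [-147.19   -3.16] F press [-0.58  1.17]
[ 0.47709159 -0.13419494  0.3       ] (array([ -4.16,  -1.63, -15.08]), np.float64(-95.3))
```

View pics/t6.png

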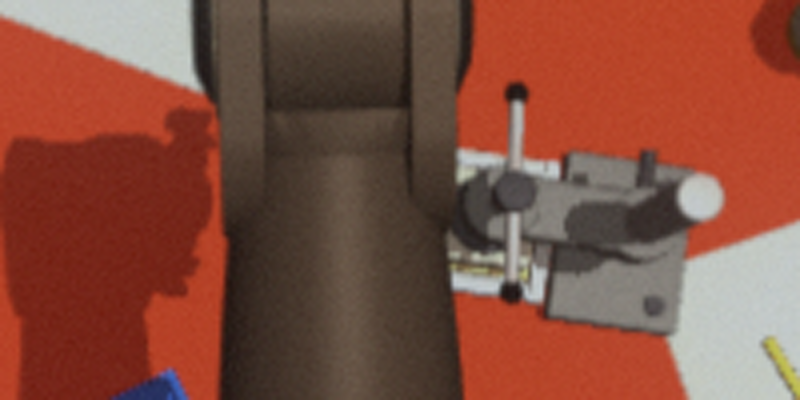

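View pics/s6.png

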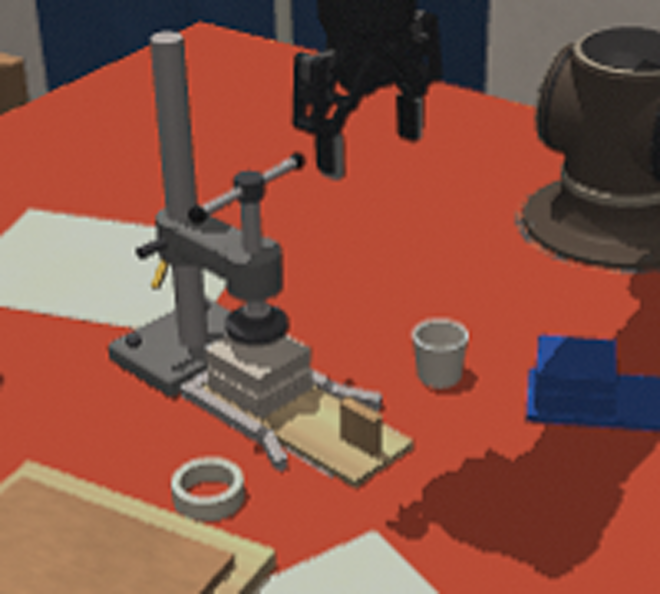

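Request:
arm_command(
  rows=[
    [[4.5,-1.0,-0.4,-3.6,0],[4.5,-1.0,-0.4,-3.6,0],[4.5,-1.0,-0.4,-3.6,0],[4.5,-1.0,-0.3,-3.6,0],[4.5,0,0,0,-8]],
  ],
)

```text
clock: 12.8
tcp_pos: [0.4804, -0.1316, 0.3018]
eef_rot: [-0.697, 0.004, -0.004, 0.717]
force: [0.7, 1.1, -0.6]
finger_gap: 0.0449
```

Request:
arm_command(
  rows=[
    [[4.5,0,0,0,-10.5],[4.5,0,0,0,-10.5],[4.5,0,0,0,-10.5],[4.5,0,0,0,-10.5],[4.5,0,0,0,-10.5]],
  ],
)

```text
clock: 13.42
tcp_pos: [0.4788, -0.1333, 0.2988]
eef_rot: [-0.623, -0.319, 0.313, 0.642]
force: [-0.8, 0.9, -0.1]
finger_gap: 0.0449
```

Request:
arm_command(
  rows=[
    [[4.5,0,0,0,-10.5],[4.5,0,0,0,-10.5],[4.5,0,0,0,-10.5],[4.5,0,0,0,0]],
  ],
)

```text
clock: 13.92
tcp_pos: [0.4778, -0.1337, 0.2963]
eef_rot: [-0.511, -0.484, 0.474, 0.53]
force: [0.2, 0.5, 0.4]
finger_gap: 0.045
```

```bash
python3 - <<'E'
from h import *
st(); p,d=bar(-84,.043,.211); print(p,goz(p,d))
c=get_calibration("wrist"); im,dd=read_camera("wrist"); cv2.imwrite("pics/w7.png",im); np.save("pics/w7c.npy",c,allow_pickle=True); np.save("pics/w7.npy",dd)
E
```

```text
t 13.925 tcp [ 0.4778 -0.1337  0.2963] gap 0.045 F [0.23 0.54 0.44] T [ 0.031 -0.009  0.019] q [-0.29  0.09  0.07  1.56  0.03 -0.2 ]
axes x [0.083 0.996 0.028] y [-0.008  0.029 -1.   ] z [-0.996  0.083  0.01 ]
tcp in press [  3.86 -42.11] F press [-0.57  0.14]
[ 0.47709159 -0.13419494  0.211     ] (array([-0.3 ,  8.53, -0.02]), np.float64(-1.0))
```

View pics/w7.png

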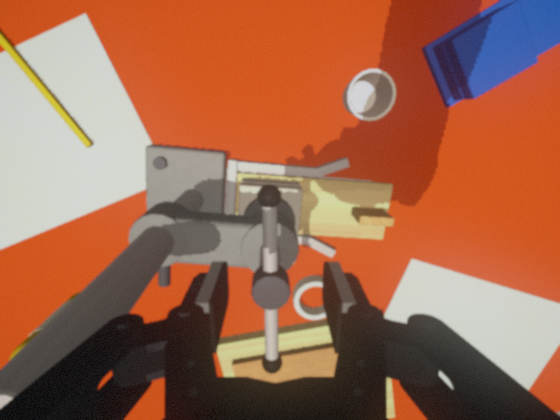

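The wrist view shows the bar between the open fingers. The near ball is at (269,196), the hub at (270,287) and the far ball at (271,362). The board is between the rails.

```bash
python3 - <<'E'
from h import *
c=np.load("pics/w7c.npy",allow_pickle=True).item()
b=at_z(c,[(269,196),(271.5,362)],.23); h=at_z(c,[(270,288)],.241)
print(b,h); 
for q in (*b,*h): print(np.array(toP(q))*1000)
v=b[0]-b[1]; print("len",np.linalg.norm(v),"phi",np.degrees(np.arctan2(v[:2]@py,v[:2]@px)))
m=b.mean(0); print("mid",m,np.array(toP(m))*1000)
# stop vs board front in this view
E
```

```text
[[ 0.45438571 -0.1332559   0.23      ]
 [ 0.58655834 -0.14315861  0.23      ]] [[ 0.51591975 -0.13819327  0.241     ]]
[  7.4106554  -65.30188258]
[-5.19066417 66.64080997]
[ 1.86637487 -3.81955534]
len 0.1325430774269178 phi -84.54445618569655
mid [ 0.52047202 -0.13820726  0.23      ] [1.10999561 0.6694637 ]
```

Request:
arm_command(
  rows=[
    [[4.5,-0.25,2.2,0,-0.7],[4.5,0,2.2,0,0],[4.5,0,2.0,0,0],[4.5,0,0.8,0,0],[4.5,0,0,0,0]],
  ],
)

```text
clock: 14.6
tcp_pos: [0.4769, -0.1344, 0.222]
eef_rot: [-0.512, -0.482, 0.473, 0.53]
force: [0.8, 0.1, 0.6]
finger_gap: 0.045
```

```bash
python3 - <<'E'
from h import *
st(); p,d=bar(-84.5,.043,.211); print(p,goz(p,d))
E
```

```text
t 14.6 tcp [ 0.4769 -0.1344  0.222 ] gap 0.045 F [0.83 0.06 0.57] T [-0.028  0.006  0.028] q [-0.29  0.08 -0.11  1.4   0.02 -0.2 ]
axes x [0.087 0.996 0.028] y [-0.008  0.028 -1.   ] z [-0.996  0.087  0.01 ]
tcp in press [  4.71 -42.89] F press [-0.2   0.81]
[ 0.4771177  -0.13382061  0.211     ] (array([ 0.03,  1.1 , -0.02]), np.float64(-0.7))
```

Request:
arm_command(
  rows=[
    [[4.5,0,1.0,0,-0.5],[4.5,0,0,0,0],[0.6,0,0,0,0],[0.6,0,0,0,0],[0.6,0,0,0,0]],
  ],
  force=60,
)

```text
clock: 15.22
tcp_pos: [0.4777, -0.1349, 0.2132]
eef_rot: [-0.511, -0.485, 0.475, 0.527]
force: [-0.8, -0.3, -1.3]
finger_gap: 0.0077
```

Request:
arm_command(
  rows=[
    [[0.6,0,0,0,0],[0.6,0,0,0,0]],
  ],
)

```text
clock: 15.48
tcp_pos: [0.4777, -0.1349, 0.2132]
eef_rot: [-0.511, -0.485, 0.475, 0.527]
force: [-0.4, -0.5, -0.3]
finger_gap: 0.0078
```

```bash
cat >> h.py <<'E'
H=np.array([.5205,-.1376])
def hs():
    s=st(); r=s['tcp_pos'][:2]-H; R=Ro.from_quat(s['eef_rot']).as_matrix()
    F=s['force']; M=s['torque'][2]+r[0]*F[1]-r[1]*F[0]
    zd=R[:2,2]; 
    print("HANDLE r %.1f mm phi_pos %.1f phi_tool %.1f  M_axis %.3f (F part %.3f, Tz %.3f) Ftan %.2f"%(np.linalg.norm(r)*1e3,np.degrees(np.arctan2(r@py,r@px)),np.degrees(np.arctan2(zd@py,zd@px)),M,M-s['torque'][2],s['torque'][2],(r[0]*F[1]-r[1]*F[0])/np.linalg.norm(r)))
    return s
E
python3 - <<'E'
from h import *
hs()
im,dd=read_camera("wrist"); cv2.imwrite("pics/w8.png",im)
E
```

```text
t 15.475 tcp [ 0.4777 -0.1349  0.2132] gap 0.0078 F [-0.39 -0.55 -0.27] T [-0.151  0.014 -0.006] q [-0.29  0.08 -0.13  1.37  0.02 -0.21]
axes x [0.079 0.997 0.026] y [-0.005  0.026 -1.   ] z [-0.997  0.079  0.007]
tcp in press [  4.58 -42.68] F press [ 0.61 -0.29]
HANDLE r 42.9 mm phi_pos -83.9 phi_tool -84.8  M_axis 0.019 (F part 0.025, Tz -0.006) Ftan 0.57
```

View pics/w8.png

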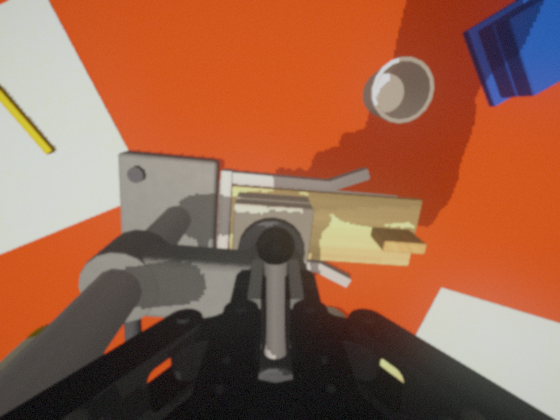

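Request:
arm_command(
  rows=[
    [[0.6,0.6,0.05,-0.04,8],[0.6,0.6,0.05,-0.04,8],[0.6,0.6,0.05,-0.04,8],[0.6,0.6,0.05,-0.04,8]],
  ],
)

```text
clock: 16.02
tcp_pos: [0.4855, -0.1135, 0.2112]
eef_rot: [-0.626, -0.314, 0.312, 0.642]
force: [-0.1, -1.3, -1.8]
finger_gap: 0.008
```

```bash
python3 - <<'E'
from h import *
hs()
E
```

```text
t 16.025 tcp [ 0.4855 -0.1135  0.2112] gap 0.008 F [-0.09 -1.25 -1.8 ] T [-0.353 -0.139  0.456] q [-0.24  0.09 -0.13  1.37  0.02  0.41]
axes x [0.608 0.794 0.014] y [-0.007  0.023 -1.   ] z [-0.794  0.608  0.02 ]
tcp in press [-17.79 -38.55] F press [1.25 0.12]
HANDLE r 42.5 mm phi_pos -114.8 phi_tool -117.7  M_axis 0.502 (F part 0.046, Tz 0.456) Ftan 1.09
```

Request:
arm_command(
  rows=[
    [[0.6,0.7,0.06,-0.05,9],[0.6,0.7,0.06,-0.05,9],[0.6,0.7,0.06,-0.05,9],[0.6,0.7,0.06,-0.05,9],[0.6,0.7,0.06,-0.05,9]],
  ],
)

```text
clock: 16.65
tcp_pos: [0.5142, -0.0962, 0.2081]
eef_rot: [-0.699, -0.035, 0.042, 0.713]
force: [-2.3, -2.4, 0.2]
finger_gap: 0.0079
```

```bash
python3 - <<'E'
from h import *
hs()
E
```

```text
t 16.65 tcp [ 0.5142 -0.0962  0.2081] gap 0.0079 F [-2.31 -2.38  0.17] T [-0.499  0.2    0.4  ] q [-0.2   0.13 -0.08  1.37  0.02  1.27]
axes x [ 0.994  0.109 -0.008] y [-0.01   0.021 -1.   ] z [-0.109  0.994  0.022]
tcp in press [-39.7 -13.2] F press [ 2.74 -1.88]
HANDLE r 41.8 mm phi_pos -161.6 phi_tool -164.0  M_axis 0.511 (F part 0.111, Tz 0.400) Ftan 2.65
```

Request:
arm_command(
  rows=[
    [[0.6,0.7,0.06,-0.03,9],[0.6,0.7,0.06,-0.03,9],[0.6,0.7,0.06,-0.04,9],[0.6,0.7,0.06,-0.04,9],[0.6,0.7,0.06,-0.04,9]],
  ],
)

```text
clock: 17.27
tcp_pos: [0.5464, -0.105, 0.205]
eef_rot: [-0.66, 0.248, -0.235, 0.669]
force: [-2.6, 0.1, 0.6]
finger_gap: 0.0077
```

```bash
python3 - <<'E'
from h import *
hs()
E
```

```text
t 17.275 tcp [ 0.5464 -0.105   0.205 ] gap 0.0077 F [-2.59  0.13  0.61] T [-0.327  0.361  0.408] q [-0.2   0.2  -0.01  1.38  0.02  2.07]
axes x [ 0.766 -0.642 -0.022] y [-0.013  0.019 -1.   ] z [0.642 0.767 0.006]
tcp in press [-36.46  19.99] F press [ 0.31 -2.57]
HANDLE r 41.6 mm phi_pos 151.3 phi_tool 149.8  M_axis 0.495 (F part 0.087, Tz 0.408) Ftan 2.10
```

Request:
arm_command(
  rows=[
    [[0.6,0.7,0.06,-0.04,9],[0.6,0.7,0.06,-0.04,9],[0.6,0.7,0.06,-0.04,9],[0.6,0.7,0.06,-0.04,9],[0.6,0.7,0.06,-0.04,9]],
  ],
)

```text
clock: 17.9
tcp_pos: [0.5623, -0.1343, 0.2019]
eef_rot: [-0.515, 0.491, -0.474, 0.518]
force: [-3.2, 0.9, 1.4]
finger_gap: 0.0073
```

```bash
python3 - <<'E'
from h import *
hs()
E
```

```text
t 17.9 tcp [ 0.5623 -0.1343  0.2019] gap 0.0073 F [-3.18  0.9   1.37] T [0.069 0.315 0.453] q [-0.24  0.24  0.04  1.39  0.02  2.83]
axes x [ 0.068 -0.997 -0.021] y [-0.015  0.02  -1.   ] z [ 0.998  0.068 -0.013]
tcp in press [-10.36  40.65] F press [-0.35 -3.28]
HANDLE r 41.9 mm phi_pos 104.3 phi_tool 103.6  M_axis 0.501 (F part 0.048, Tz 0.453) Ftan 1.15
```

Request:
arm_command(
  rows=[
    [[0.6,0.65,0.06,-0.04,8],[0.6,0,0,0,0]],
  ],
)

```text
clock: 18.15
tcp_pos: [0.5624, -0.1409, 0.2013]
eef_rot: [-0.48, 0.527, -0.509, 0.482]
force: [-0.7, -2.6, -1.0]
finger_gap: 0.0076
```

```bash
python3 - <<'E'
from h import *
hs()
E
```

```text
t 18.15 tcp [ 0.5624 -0.1409  0.2013] gap 0.0076 F [-0.73 -2.65 -0.98] T [-0.725  0.01   0.175] q [-0.25  0.25  0.04  1.39  0.02  2.96]
axes x [-0.074 -0.997 -0.019] y [-0.015  0.021 -1.   ] z [ 0.997 -0.074 -0.016]
tcp in press [-3.82 41.88] F press [ 2.73 -0.27]
HANDLE r 42.1 mm phi_pos 95.2 phi_tool 95.5  M_axis 0.061 (F part -0.113, Tz 0.175) Ftan -2.70
```

Request:
arm_command(
  rows=[
    [[4.5,0,0,0,0],[4.5,0,0,0,0],[4.5,0,0,0,0]],
  ],
)

```text
clock: 18.52
tcp_pos: [0.5627, -0.1402, 0.2014]
eef_rot: [-0.481, 0.526, -0.508, 0.484]
force: [0.2, 1.1, 0.4]
finger_gap: 0.0449
```

```bash
python3 - <<'E'
from h import *
hs()
E
```

```text
t 18.525 tcp [ 0.5627 -0.1402  0.2014] gap 0.0449 F [0.21 1.07 0.38] T [ 0.003 -0.011 -0.028] q [-0.25  0.25  0.04  1.39  0.02  2.96]
axes x [-0.07  -0.997 -0.02 ] y [-0.014  0.021 -1.   ] z [ 0.997 -0.069 -0.016]
tcp in press [-4.57 42.  ] F press [-1.09  0.03]
HANDLE r 42.2 mm phi_pos 96.2 phi_tool 95.8  M_axis 0.017 (F part 0.045, Tz -0.028) Ftan 1.08
```

Request:
arm_command(
  rows=[
    [[4.5,0,-3.0,0,0],[4.5,0,-3.0,0,0],[4.5,0,0,-3.5,-8],[4.5,-0.5,0,-3.5,-10],[4.5,0,0,0,-10.5]],
  ],
)

```text
clock: 19.15
tcp_pos: [0.492, -0.1359, 0.2641]
eef_rot: [-0.594, 0.386, -0.369, 0.602]
force: [0.0, 0.4, -0.3]
finger_gap: 0.0448
```

Request:
arm_command(
  rows=[
    [[4.5,0,0,0,-10.6],[4.5,0,0,0,-10.6],[4.5,0,0,0,-10.6],[4.5,0,0,0,-10.6],[4.5,0,0,0,-10.6]],
  ],
)

```text
clock: 19.77
tcp_pos: [0.4915, -0.135, 0.2654]
eef_rot: [-0.697, 0.071, -0.062, 0.711]
force: [-0.4, -0.2, -1.1]
finger_gap: 0.0449
```

Request:
arm_command(
  rows=[
    [[4.5,0,0,0,-10.6],[4.5,0,0,0,-10.6],[4.5,0,0,0,-10.6],[4.5,0,0,0,-10.6],[4.5,0,0,0,-10.6]],
  ],
)

```text
clock: 20.4
tcp_pos: [0.4916, -0.1343, 0.266]
eef_rot: [-0.649, -0.258, 0.259, 0.667]
force: [-0.0, -0.1, -0.0]
finger_gap: 0.045
```

```bash
python3 - <<'E'
from h import *
hs(); p,d=bar(-84.5,.043,.27); print(p,goz(p,d))
E
```

```text
t 20.4 tcp [ 0.4916 -0.1343  0.266 ] gap 0.045 F [-0.05 -0.13 -0.04] T [ 0.032  0.002 -0.007] q [-0.28  0.11  0.02  1.5   0.02  0.54]
axes x [0.732 0.681 0.008] y [-0.011  0.023 -1.   ] z [-0.681  0.732  0.024]
tcp in press [  1.6 -29. ] F press [ 0.14 -0.02]
HANDLE r 29.0 mm phi_pos -86.8 phi_tool -127.3  M_axis -0.003 (F part 0.004, Tz -0.007) Ftan 0.14
[ 0.4776177  -0.13442061  0.27      ] (array([-1.03, -0.39,  0.95]), np.float64(-42.8))
```

Request:
arm_command(
  rows=[
    [[4.5,-0.9,0,0.8,-10.5],[4.5,0,0,0,-10.5],[4.5,0,0,0,-10.5],[4.5,0,0,0,-8],[4.5,0,0,0,0]],
  ],
)

```text
clock: 21.02
tcp_pos: [0.4793, -0.1338, 0.2666]
eef_rot: [-0.519, -0.473, 0.468, 0.536]
force: [-0.8, 0.5, 0.6]
finger_gap: 0.0448
```

```bash
python3 - <<'E'
from h import *
hs(); p,d=bar(-84.5,.043,.2); print(p,goz(p,d))
c=get_calibration("wrist"); im,dd=read_camera("wrist"); cv2.imwrite("pics/w9.png",im); np.save("pics/w9c.npy",c,allow_pickle=True)
E
```

```text
t 21.025 tcp [ 0.4793 -0.1338  0.2666] gap 0.0448 F [-0.84  0.52  0.59] T [-0.018  0.042  0.004] q [-0.28  0.09 -0.    1.49  0.02 -0.17]
axes x [0.114 0.993 0.022] y [-0.009  0.023 -1.   ] z [-0.993  0.114  0.012]
tcp in press [  3.2  -41.24] F press [-0.37 -0.92]
HANDLE r 41.4 mm phi_pos -85.6 phi_tool -86.8  M_axis -0.014 (F part -0.018, Tz 0.004) Ftan -0.44
[ 0.4776177  -0.13442061  0.2       ] (array([-0.23,  6.66,  0.08]), np.float64(-2.3))
```

View pics/w9.png

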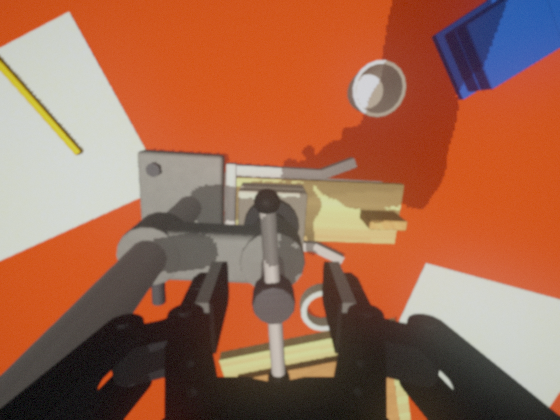

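The near ball is at (266,201) and the hub at (272,300), with the bar between the fingers. I'll turn slightly and go down.

```bash
python3 - <<'E'
from h import *
c=np.load("pics/w9c.npy",allow_pickle=True).item()
b=at_z(c,[(266,201)],.218)[0]; r=b[:2]-H; print(b,np.linalg.norm(r),np.degrees(np.arctan2(r@py,r@px)))
E
```

```text
[ 0.45420344 -0.13472232  0.218     ] 0.06635898302223198 -82.74514684133581
```

Request:
arm_command(
  rows=[
    [[4.5,-0.2,2.0,0.1,-2.0],[4.5,0,1.8,0,0],[4.5,0,1.6,0,0],[4.5,0,0.4,0,0],[4.5,0,0,0,0]],
  ],
)

```text
clock: 21.7
tcp_pos: [0.478, -0.1342, 0.2075]
eef_rot: [-0.514, -0.481, 0.474, 0.529]
force: [1.0, 0.0, -0.3]
finger_gap: 0.0449
```

```bash
python3 - <<'E'
from h import *
hs(); p,d=bar(-84.5,.043,.2015); print(p,goz(p,d))
E
```

```text
t 21.7 tcp [ 0.478  -0.1342  0.2075] gap 0.0449 F [ 0.99  0.   -0.26] T [-0.057 -0.037  0.039] q [-0.29  0.08 -0.14  1.36  0.02 -0.2 ]
axes x [0.088 0.996 0.022] y [-0.008  0.023 -1.   ] z [-0.996  0.087  0.01 ]
tcp in press [  3.83 -42.44] F press [-0.17  0.98]
HANDLE r 42.6 mm phi_pos -84.8 phi_tool -85.3  M_axis 0.035 (F part -0.004, Tz 0.039) Ftan -0.08
[ 0.4776177  -0.13442061  0.2015    ] (array([-0.04,  0.6 ,  0.03]), np.float64(-0.8))
```

Request:
arm_command(
  rows=[
    [[4.5,0,0.55,0,-0.8],[4.5,0,0,0,0],[0.6,0,0,0,0],[0.6,0,0,0,0],[0.6,0,0,0,0]],
  ],
  force=60,
)

```text
clock: 22.32
tcp_pos: [0.4786, -0.1352, 0.2031]
eef_rot: [-0.512, -0.484, 0.478, 0.525]
force: [-0.4, -0.4, -0.4]
finger_gap: 0.0076
```

Request:
arm_command(
  rows=[
    [[0.6,0,0,0,0],[0.6,0.6,0.05,-0.04,8],[0.6,0.6,0.05,-0.04,8]],
  ],
)

```text
clock: 22.7
tcp_pos: [0.4808, -0.1248, 0.2022]
eef_rot: [-0.575, -0.403, 0.401, 0.588]
force: [-0.1, -2.2, -1.2]
finger_gap: 0.0077
```

```bash
python3 - <<'E'
from h import *
hs()
E
```

```text
t 22.7 tcp [ 0.4808 -0.1248  0.2022] gap 0.0077 F [-0.08 -2.16 -1.15] T [-0.442 -0.095  0.336] q [-0.26  0.08 -0.15  1.35  0.01  0.1 ]
axes x [0.354 0.935 0.013] y [-0.007  0.017 -1.   ] z [-0.935  0.353  0.012]
tcp in press [ -5.94 -41.33] F press [2.15 0.28]
HANDLE r 41.8 mm phi_pos -98.2 phi_tool -101.0  M_axis 0.423 (F part 0.087, Tz 0.336) Ftan 2.09
```

Request:
arm_command(
  rows=[
    [[0.6,0.65,0.06,-0.03,8.5],[0.6,0.65,0.06,-0.03,8.5],[0.6,0.65,0.06,-0.03,8.5],[0.6,0.65,0.06,-0.03,8.5]],
  ],
)

```text
clock: 23.2
tcp_pos: [0.4957, -0.1047, 0.1998]
eef_rot: [-0.67, -0.207, 0.21, 0.681]
force: [-0.9, -2.4, -0.3]
finger_gap: 0.0077
```

```bash
python3 - <<'E'
from h import *
hs()
E
```

```text
t 23.2 tcp [ 0.4957 -0.1047  0.1998] gap 0.0077 F [-0.86 -2.41 -0.32] T [-0.725  0.004  0.367] q [-0.21  0.1  -0.14  1.34  0.01  0.76]
axes x [0.826 0.563 0.001] y [-0.008  0.013 -1.   ] z [-0.563  0.826  0.015]
tcp in press [-28.2  -29.99] F press [ 2.52 -0.44]
HANDLE r 41.2 mm phi_pos -133.2 phi_tool -136.0  M_axis 0.455 (F part 0.088, Tz 0.367) Ftan 2.14
```

Request:
arm_command(
  rows=[
    [[0.6,0.65,0.06,-0.03,8.5],[0.6,0.65,0.06,-0.03,8.5]],
  ],
)

```text
clock: 23.45
tcp_pos: [0.507, -0.099, 0.1986]
eef_rot: [-0.695, -0.101, 0.106, 0.704]
force: [-2.2, -4.0, 0.9]
finger_gap: 0.008
```

```bash
python3 - <<'E'
from h import *
hs()
E
```

```text
t 23.45 tcp [ 0.507  -0.099   0.1986] gap 0.008 F [-2.24 -3.99  0.85] T [-0.614  0.139  0.407] q [-0.2   0.12 -0.12  1.34  0.01  1.08]
axes x [ 0.957  0.289 -0.005] y [-0.009  0.012 -1.   ] z [-0.289  0.957  0.014]
tcp in press [-35.73 -19.85] F press [ 4.31 -1.53]
HANDLE r 40.9 mm phi_pos -150.9 phi_tool -153.5  M_axis 0.548 (F part 0.140, Tz 0.407) Ftan 3.43
```

Request:
arm_command(
  rows=[
    [[0.6,0.65,0.06,-0.02,8.5],[0.6,0.65,0.06,-0.02,8.5]],
  ],
)

```text
clock: 23.7
tcp_pos: [0.5194, -0.0969, 0.1975]
eef_rot: [-0.704, 0.008, -0.001, 0.711]
force: [-2.1, -3.1, 0.9]
finger_gap: 0.0079
```

```bash
python3 - <<'E'
from h import *
hs()
E
```

```text
t 23.7 tcp [ 0.5194 -0.0969  0.1975] gap 0.0079 F [-2.07 -3.07  0.92] T [-0.635  0.185  0.386] q [-0.19  0.14 -0.09  1.35  0.01  1.39]
axes x [ 1.    -0.012 -0.01 ] y [-0.01  0.01 -1.  ] z [0.012 1.    0.01 ]
tcp in press [-39.9   -7.97] F press [ 3.37 -1.53]
HANDLE r 40.7 mm phi_pos -168.7 phi_tool -170.9  M_axis 0.474 (F part 0.088, Tz 0.386) Ftan 2.16
```

Request:
arm_command(
  rows=[
    [[0.6,0.65,0.06,-0.01,8.5],[0.6,0.65,0.06,-0.01,8.5]],
  ],
)

```text
clock: 23.95
tcp_pos: [0.5319, -0.0987, 0.1963]
eef_rot: [-0.696, 0.116, -0.107, 0.7]
force: [-2.4, -3.0, 1.4]
finger_gap: 0.0077
```

```bash
python3 - <<'E'
from h import *
hs()
E
```

```text
t 23.95 tcp [ 0.5319 -0.0987  0.1963] gap 0.0077 F [-2.4  -3.04  1.43] T [-0.652  0.304  0.387] q [-0.19  0.17 -0.07  1.35  0.01  1.7 ]
axes x [ 0.95  -0.311 -0.014] y [-0.012  0.008 -1.   ] z [0.311 0.95  0.004]
tcp in press [-40.28   4.64] F press [ 3.4  -1.85]
HANDLE r 40.5 mm phi_pos 173.4 phi_tool 171.6  M_axis 0.445 (F part 0.059, Tz 0.387) Ftan 1.45
```

Request:
arm_command(
  rows=[
    [[0.6,0.65,0.06,-0.01,8.5],[0.6,0.65,0.06,-0.01,8.5]],
  ],
)

```text
clock: 24.2
tcp_pos: [0.5433, -0.1041, 0.1952]
eef_rot: [-0.672, 0.221, -0.211, 0.674]
force: [-3.4, -2.4, 1.9]
finger_gap: 0.008
```

```bash
python3 - <<'E'
from h import *
hs()
E
```

```text
t 24.2 tcp [ 0.5433 -0.1041  0.1952] gap 0.008 F [-3.37 -2.39  1.87] T [-0.471  0.409  0.455] q [-0.19  0.19 -0.04  1.35  0.    2.  ]
axes x [ 0.813 -0.582 -0.015] y [-0.013  0.007 -1.   ] z [ 0.582  0.813 -0.002]
tcp in press [-36.89  16.77] F press [ 2.92 -2.92]
HANDLE r 40.5 mm phi_pos 155.6 phi_tool 154.1  M_axis 0.513 (F part 0.059, Tz 0.455) Ftan 1.45
```

Request:
arm_command(
  rows=[
    [[0.6,0.65,0.06,-0.01,8.5],[0.6,0.65,0.06,-0.01,8.5]],
  ],
)

```text
clock: 24.45
tcp_pos: [0.5525, -0.1127, 0.194]
eef_rot: [0.633, -0.321, 0.31, -0.632]
force: [-3.3, -1.2, 1.2]
finger_gap: 0.0072
```

```bash
python3 - <<'E'
from h import *
hs()
E
```

```text
t 24.45 tcp [ 0.5525 -0.1127  0.194 ] gap 0.0072 F [-3.32 -1.22  1.19] T [-0.241  0.538  0.459] q [-0.2   0.21 -0.01  1.36  0.    2.29]
axes x [ 0.601 -0.799 -0.014] y [-0.015  0.007 -1.   ] z [ 0.799  0.601 -0.008]
tcp in press [-29.99  27.37] F press [ 1.76 -3.06]
HANDLE r 40.6 mm phi_pos 137.6 phi_tool 136.7  M_axis 0.503 (F part 0.044, Tz 0.459) Ftan 1.08
```

Request:
arm_command(
  rows=[
    [[0.6,0.65,0.06,-0.01,8.5],[0.6,0.65,0.06,-0.01,8.5]],
  ],
)

```text
clock: 24.7
tcp_pos: [0.5588, -0.1235, 0.1928]
eef_rot: [0.579, -0.414, 0.402, -0.576]
force: [-3.2, -0.4, 1.7]
finger_gap: 0.0077
```

```bash
python3 - <<'E'
from h import *
hs()
E
```

```text
t 24.7 tcp [ 0.5588 -0.1235  0.1928] gap 0.0077 F [-3.2  -0.42  1.68] T [-0.134  0.47   0.445] q [-0.22  0.23  0.    1.36  0.    2.58]
axes x [ 0.334 -0.942 -0.012] y [-0.016  0.007 -1.   ] z [ 0.942  0.334 -0.013]
tcp in press [-20.37  35.32] F press [ 0.96 -3.08]
HANDLE r 40.8 mm phi_pos 120.0 phi_tool 119.3  M_axis 0.474 (F part 0.029, Tz 0.445) Ftan 0.71
```

Request:
arm_command(
  rows=[
    [[0.6,0.65,0.06,-0.01,8.5],[0.6,0.65,0.06,-0.01,8.5]],
  ],
)

```text
clock: 24.95
tcp_pos: [0.5615, -0.1357, 0.1917]
eef_rot: [0.511, -0.497, 0.484, -0.507]
force: [-3.4, 0.7, 1.8]
finger_gap: 0.0074
```

```bash
python3 - <<'E'
from h import *
hs()
E
```

```text
t 24.95 tcp [ 0.5615 -0.1357  0.1917] gap 0.0074 F [-3.44  0.73  1.78] T [0.107 0.374 0.506] q [-0.24  0.24  0.02  1.36  0.    2.87]
axes x [ 0.037 -0.999 -0.009] y [-0.017  0.008 -1.   ] z [ 0.999  0.037 -0.017]
tcp in press [-8.84 40.07] F press [-0.13 -3.52]
HANDLE r 41.0 mm phi_pos 102.4 phi_tool 101.9  M_axis 0.543 (F part 0.037, Tz 0.506) Ftan 0.89
```

Request:
arm_command(
  rows=[
    [[0.6,0.65,0.06,-0.01,8.5]],
  ],
)

```text
clock: 25.08
tcp_pos: [0.5615, -0.1418, 0.1912]
eef_rot: [-0.473, 0.534, -0.521, 0.468]
force: [-2.1, 1.4, 1.6]
finger_gap: 0.0076
```

```bash
python3 - <<'E'
from h import *
hs()
E
```

```text
t 25.075 tcp [ 0.5615 -0.1418  0.1912] gap 0.0076 F [-2.09  1.43  1.61] T [0.139 0.279 0.561] q [-0.25  0.25  0.02  1.36  0.    3.01]
axes x [-0.115 -0.993 -0.007] y [-0.018  0.009 -1.   ] z [ 0.993 -0.114 -0.019]
tcp in press [-2.77 41.08] F press [-1.06 -2.31]
HANDLE r 41.2 mm phi_pos 93.9 phi_tool 93.2  M_axis 0.611 (F part 0.050, Tz 0.561) Ftan 1.21
```

Request:
arm_command(
  rows=[
    [[0.6,0,0,0,0]],
  ],
)

```text
clock: 25.2
tcp_pos: [0.5614, -0.1423, 0.1912]
eef_rot: [-0.474, 0.534, -0.521, 0.468]
force: [-1.9, -3.4, 0.4]
finger_gap: 0.0078
```

```bash
python3 - <<'E'
from h import *
hs()
im,_=read_camera("scene"); cv2.imwrite("pics/s10.png",cv2.resize(im[110:290,150:350],None,fx=3.3,fy=3.3,interpolation=cv2.INTER_CUBIC))
E
```

```text
t 25.2 tcp [ 0.5614 -0.1423  0.1912] gap 0.0078 F [-1.89 -3.36  0.41] T [-0.756  0.005  0.306] q [-0.25  0.25  0.02  1.36  0.    3.  ]
axes x [-0.113 -0.994 -0.006] y [-0.018  0.008 -1.   ] z [ 0.993 -0.113 -0.019]
tcp in press [-2.32 41.11] F press [ 3.63 -1.29]
HANDLE r 41.2 mm phi_pos 93.2 phi_tool 93.2  M_axis 0.160 (F part -0.146, Tz 0.306) Ftan -3.56
```

View pics/s10.png

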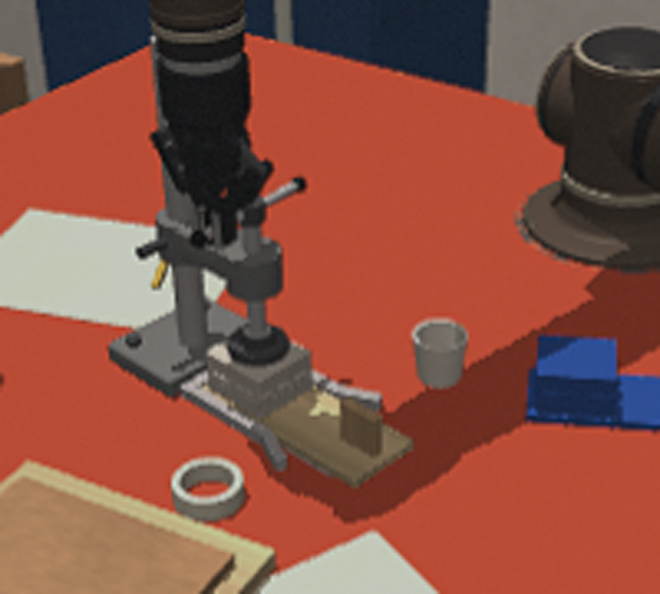

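Request:
arm_command(
  rows=[
    [[4.5,0,0,0,0],[4.5,0,0,0,0],[4.5,0,-0.5,0,0],[4.5,0,-3.0,0,0],[4.5,0,-3.0,0,0]],
  ],
)

```text
clock: 25.88
tcp_pos: [0.5618, -0.1411, 0.2558]
eef_rot: [-0.475, 0.534, -0.518, 0.469]
force: [0.7, 0.0, -0.3]
finger_gap: 0.0449
```

Request:
arm_command(
  rows=[
    [[4.5,0,0,-3.5,-8],[4.5,-0.6,0,-3.8,-10],[4.5,0,0,0,-10.6],[4.5,0,0,0,-10.6],[4.5,0,0,0,-10.6]],
  ],
)

```text
clock: 26.5
tcp_pos: [0.4885, -0.132, 0.2628]
eef_rot: [-0.651, 0.278, -0.267, 0.654]
force: [-0.4, 0.1, 0.8]
finger_gap: 0.0451
```

Request:
arm_command(
  rows=[
    [[4.5,0,0,0,-10.6],[4.5,0,0,0,-10.6],[4.5,0,0,0,-10.6],[4.5,0,0,0,-10.6],[4.5,0,0,0,-10.6]],
  ],
)

```text
clock: 27.12
tcp_pos: [0.4889, -0.1311, 0.2655]
eef_rot: [-0.701, -0.049, 0.055, 0.709]
force: [-0.3, 0.7, 0.4]
finger_gap: 0.045
```

```bash
python3 - <<'E'
from h import *
hs(); p,d=bar(-87,.043,.255); print(p,goz(p,d))
E
```

```text
t 27.125 tcp [ 0.4889 -0.1311  0.2655] gap 0.045 F [-0.32  0.75  0.36] T [-0.004 -0.019 -0.003] q [-0.27  0.1   0.01  1.49  0.01  1.16]
axes x [ 0.989  0.146 -0.008] y [-0.01   0.011 -1.   ] z [-0.146  0.989  0.012]
tcp in press [ -1.05 -32.21] F press [-0.68 -0.44]
HANDLE r 32.2 mm phi_pos -91.9 phi_tool -161.8  M_axis -0.024 (F part -0.022, Tz -0.003) Ftan -0.67
[ 0.4777972  -0.13255313  0.255     ] (array([-1.11,  1.06,  0.01]), np.float64(-74.8))
```

Request:
arm_command(
  rows=[
    [[4.5,-1.0,0,0,-10.6],[4.5,0,0,0,-10.6],[4.5,0,0,0,-10.6],[4.5,0,0,0,-10.6],[4.5,0,0,0,-10.6]],
  ],
)

```text
clock: 27.75
tcp_pos: [0.4792, -0.1318, 0.2681]
eef_rot: [-0.601, -0.365, 0.365, 0.61]
force: [-0.6, -0.1, -0.3]
finger_gap: 0.0448
```

Request:
arm_command(
  rows=[
    [[4.5,0,0,0,-10.6],[4.5,0,0,0,-8.0],[4.5,0,0,0,0]],
  ],
)

```text
clock: 28.12
tcp_pos: [0.4795, -0.1313, 0.2696]
eef_rot: [-0.533, -0.461, 0.458, 0.541]
force: [0.2, -1.2, -0.2]
finger_gap: 0.0448
```

```bash
python3 - <<'E'
from h import *
hs(); p,d=bar(-87,.043,.1915); print(p,goz(p,d))
c=get_calibration("wrist"); im,dd=read_camera("wrist"); cv2.imwrite("pics/w11.png",im); np.save("pics/w11c.npy",c,allow_pickle=True)
E
```

```text
t 28.125 tcp [ 0.4795 -0.1313  0.2696] gap 0.0448 F [ 0.23 -1.2  -0.18] T [-0.004  0.002  0.014] q [-0.27  0.08 -0.    1.49  0.01 -0.12]
axes x [0.154 0.988 0.011] y [-0.005  0.012 -1.   ] z [-0.988  0.154  0.006]
tcp in press [  0.71 -41.51] F press [1.14 0.43]
HANDLE r 41.5 mm phi_pos -89.0 phi_tool -89.1  M_axis 0.061 (F part 0.048, Tz 0.014) Ftan 1.15
[ 0.4777972  -0.13255313  0.1915    ] (array([-0.24,  7.8 ,  0.1 ]), np.float64(-2.1))
```

View pics/w11.png

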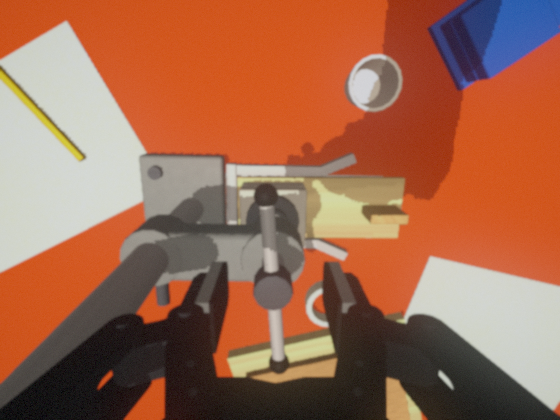

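The near ball is at (266,196), the far ball at (279,364) and the hub at (272,287), so the bar is again between the fingers.

```bash
python3 - <<'E'
from h import *
c=np.load("pics/w11c.npy",allow_pickle=True).item()
b=at_z(c,[(266,196),(279,364)],.208); v=b[0]-b[1]; print(b,np.linalg.norm(v),np.degrees(np.arctan2(v[:2]@py,v[:2]@px)),b.mean(0))
E
```

```text
[[ 0.45461948 -0.13203095  0.208     ]
 [ 0.58624902 -0.14367528  0.208     ]] 0.13214358892946193 -85.31510860364271 [ 0.52043425 -0.13785312  0.208     ]
```

Request:
arm_command(
  rows=[
    [[4.5,-0.2,2.3,0.1,-2.5],[4.5,0,2.0,0,0],[4.5,0,1.8,0,0],[4.5,0,0.6,0,0],[4.5,0,0,0,0]],
  ],
)

```text
clock: 28.8
tcp_pos: [0.4786, -0.1322, 0.2024]
eef_rot: [-0.526, -0.471, 0.467, 0.533]
force: [-0.8, -0.1, 1.2]
finger_gap: 0.045
```

```bash
python3 - <<'E'
from h import *
hs(); p,d=bar(-86.5,.043,.192); print(p,goz(p,d))
E
```

```text
t 28.8 tcp [ 0.4786 -0.1322  0.2024] gap 0.045 F [-0.79 -0.14  1.23] T [-0.029 -0.004 -0.021] q [-0.28  0.08 -0.16  1.34  0.01 -0.16]
axes x [0.121 0.993 0.011] y [-0.002  0.011 -1.   ] z [-0.993  0.12   0.003]
tcp in press [  1.79 -42.25] F press [ 0.27 -0.75]
HANDLE r 42.3 mm phi_pos -87.6 phi_tool -87.2  M_axis -0.010 (F part 0.010, Tz -0.021) Ftan 0.24
[ 0.47775478 -0.13292597  0.192     ] (array([-0.09,  1.04,  0.07]), np.float64(-0.7))
```

Request:
arm_command(
  rows=[
    [[4.5,-0.08,0.95,0.05,-1.0],[4.5,0,0,0,0],[0.6,0,0,0,0],[0.6,0,0,0,0],[0.6,0,0,0,0]],
  ],
  force=60,
)

```text
clock: 29.42
tcp_pos: [0.4785, -0.1344, 0.1941]
eef_rot: [-0.523, -0.475, 0.472, 0.527]
force: [0.7, 0.2, -0.8]
finger_gap: 0.0075
```

Request:
arm_command(
  rows=[
    [[0.6,0,0,0,0]],
  ],
)

```text
clock: 29.55
tcp_pos: [0.4785, -0.1344, 0.1941]
eef_rot: [-0.523, -0.475, 0.472, 0.527]
force: [-1.3, -0.1, -0.5]
finger_gap: 0.0074
```

```bash
python3 - <<'E'
from h import *
hs()
E
```

```text
t 29.55 tcp [ 0.4785 -0.1344  0.1941] gap 0.0074 F [-1.27 -0.15 -0.52] T [-0.166  0.003  0.057] q [-0.28  0.08 -0.18  1.32  0.01 -0.17]
axes x [0.104 0.995 0.008] y [-0.     0.008 -1.   ] z [-0.995  0.104  0.001]
tcp in press [  3.91 -41.95] F press [ 0.36 -1.23]
HANDLE r 42.1 mm phi_pos -84.7 phi_tool -86.2  M_axis 0.067 (F part 0.010, Tz 0.057) Ftan 0.24
```

Request:
arm_command(
  rows=[
    [[0.6,0.45,0.04,-0.02,6],[0.6,0.45,0.04,-0.02,6]],
  ],
)

```text
clock: 29.8
tcp_pos: [0.48, -0.1271, 0.1935]
eef_rot: [-0.572, -0.415, 0.414, 0.574]
force: [-1.6, -2.6, -0.0]
finger_gap: 0.0077
```

```bash
python3 - <<'E'
from h import *
hs()
E
```

```text
t 29.8 tcp [ 0.48   -0.1271  0.1935] gap 0.0077 F [-1.63 -2.64 -0.03] T [-0.529  0.198  0.547] q [-0.26  0.08 -0.18  1.32  0.    0.06]
axes x [0.313 0.95  0.003] y [-0.001  0.004 -1.   ] z [-0.95   0.313  0.002]
tcp in press [ -3.5  -41.74] F press [ 2.88 -1.16]
HANDLE r 41.9 mm phi_pos -94.8 phi_tool -98.5  M_axis 0.672 (F part 0.124, Tz 0.547) Ftan 2.97
```

Request:
arm_command(
  rows=[
    [[0.6,0.4,0.04,-0.02,5]],
  ],
)

```text
clock: 29.92
tcp_pos: [0.4811, -0.1237, 0.1931]
eef_rot: [-0.59, -0.388, 0.388, 0.592]
force: [-1.7, -3.0, 0.0]
finger_gap: 0.0075
```

```bash
python3 - <<'E'
from h import *
hs()
E
```

```text
t 29.925 tcp [ 0.4811 -0.1237  0.1931] gap 0.0075 F [-1.68 -3.04  0.03] T [-0.549  0.31   0.612] q [-0.25  0.08 -0.18  1.32  0.    0.16]
axes x [0.397 0.918 0.002] y [-0.002  0.002 -1.   ] z [-0.918  0.397  0.002]
tcp in press [ -7.05 -41.2 ] F press [ 3.28 -1.14]
HANDLE r 41.8 mm phi_pos -99.7 phi_tool -103.7  M_axis 0.755 (F part 0.143, Tz 0.612) Ftan 3.43
```

Request:
arm_command(
  rows=[
    [[0.6,0,0,0,0]],
  ],
)

```text
clock: 30.05
tcp_pos: [0.4811, -0.1235, 0.1931]
eef_rot: [-0.59, -0.389, 0.389, 0.592]
force: [0.6, -0.8, -0.6]
finger_gap: 0.0075
```

```bash
python3 - <<'E'
from h import *
hs()
E
```

```text
t 30.05 tcp [ 0.4811 -0.1235  0.1931] gap 0.0075 F [ 0.6  -0.84 -0.59] T [-0.115 -0.104  0.423] q [-0.25  0.08 -0.18  1.32  0.    0.15]
axes x [0.396 0.918 0.002] y [-0.002  0.003 -1.   ] z [-0.918  0.396  0.002]
tcp in press [ -7.23 -41.2 ] F press [0.72 0.73]
HANDLE r 41.8 mm phi_pos -100.0 phi_tool -103.6  M_axis 0.447 (F part 0.024, Tz 0.423) Ftan 0.58
```

Four readings, 0.543, 0.611, 0.672 and 0.755 N m, lie on the stated stiffening slope. They put the handle at about 0.75 N m now, so I'm releasing.

Request:
arm_command(
  rows=[
    [[4.5,0,0,0,0],[4.5,0,0,0,0],[4.5,0,0,0,0]],
  ],
)

```text
clock: 30.42
tcp_pos: [0.4815, -0.123, 0.1934]
eef_rot: [-0.589, -0.39, 0.389, 0.592]
force: [0.6, 0.3, 0.0]
finger_gap: 0.0449
```

Request:
arm_command(
  rows=[
    [[4.5,0,-2,0,0],[4.5,0,-4,0,0],[4.5,0,-4,0,0],[4.5,0,-1,4,0],[4.5,0,0,5,0]],
  ],
)

```text
clock: 31.05
tcp_pos: [0.3992, -0.088, 0.3058]
eef_rot: [-0.588, -0.39, 0.389, 0.592]
force: [-0.2, 0.7, 0.2]
finger_gap: 0.0451
```

Request:
arm_command(
  rows=[
    [[4.5,0,0,4,0],[4.5,0,0,0,0]],
  ],
)

```text
clock: 31.3
tcp_pos: [0.3596, -0.0711, 0.3075]
eef_rot: [-0.588, -0.391, 0.388, 0.592]
force: [0.8, -0.3, -0.1]
finger_gap: 0.0448
```

```bash
python3 - <<'E'
from h import *
st()
c=get_calibration("wrist"); im,_=read_camera("wrist"); cv2.imwrite("pics/w12.png",im)
im,_=read_camera("scene"); cv2.imwrite("pics/s12.png",cv2.resize(im[110:290,150:350],None,fx=3.3,fy=3.3,interpolation=cv2.INTER_CUBIC))
im,_=read_camera("top"); cv2.imwrite("pics/t12.png",cv2.resize(im[165:265,215:415],None,fx=4,fy=4,interpolation=cv2.INTER_CUBIC))
E
```

```text
t 31.3 tcp [ 0.3596 -0.0711  0.3075] gap 0.0448 F [ 0.82 -0.33 -0.12] T [ 0.026 -0.012 -0.003] q [-0.2  -0.16 -0.15  1.58  0.01  0.2 ]
axes x [0.393 0.92  0.006] y [ 0.001  0.006 -1.   ] z [-0.92   0.393  0.001]
tcp in press [ -38.29 -169.87] F press [0.18 0.87]
```

View pics/s12.png

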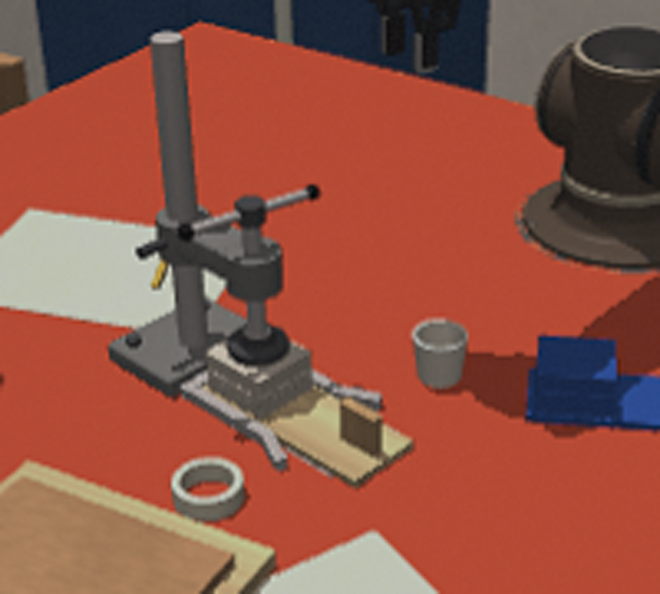

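View pics/t12.png

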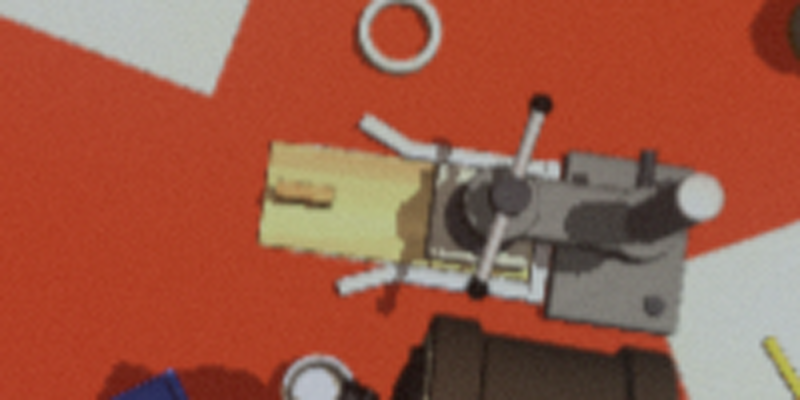

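View pics/w12.png

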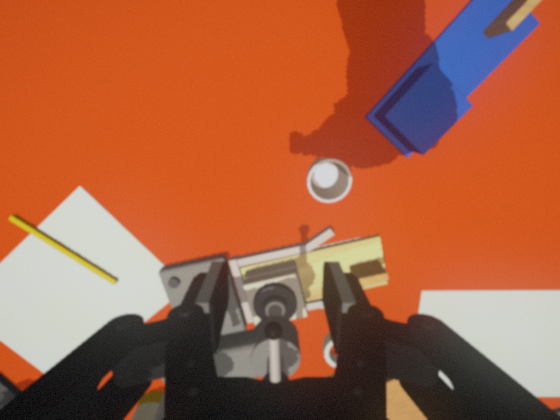

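The board is between the rails, its rear corners at (272,142) and (260,243) and its grip at (303,194) in the top crop. The mould is under the platen with no visible parting gap. The bar runs from (540,103) to (477,287), and the tape, pot and blue board are unmoved. Last, I'll check the home position numerically.

```bash
python3 - <<'E'
from h import *
c=get_calibration("top")
f=lambda L:[(215+x/4-.375,165+y/4-.375) for x,y in L]
for n,L,z in (("grip",[(303,194)],.054),("rear",[(272,142),(260,243)],.01),("front low corner",[(531,279)],.01),("tape",[(400,32)],.022),("pot",[(317,388)],.05),("balls",[(540,103),(477,287)],.206)):
    for p in at_z(c,f(L),z): print(n,p.round(4),(np.array(toP(p))*1000).round(1))
E
```

```text
grip [ 0.5419 -0.0021  0.054 ] [-137.1   -1.9]
rear [0.5875 0.0194 0.01  ] [-166.1   39.5]
rear [0.5096 0.031  0.01  ] [-164.3  -39.3]
front low corner [ 0.4759 -0.1761  0.01  ] [ 45.5 -37.5]
tape [ 0.6687 -0.0817  0.022 ] [-80.2 136.6]
pot [ 0.3972 -0.0081  0.05  ] [-106.7 -143.5]
balls [ 0.5833 -0.1609  0.206 ] [12.3 65.8]
balls [ 0.46  -0.113  0.206] [-14.  -63.8]
```

```bash
python3 -c "
from rig import workorder
print(workorder.sign_off())"
```

```text
the job is handed in; nothing more can be done
None
```

The board is home against the back stop, the mould is shut and clamped, and the job was handed in at about 31 s. No verdict was reported.

- **Board:** I slid it in by its grip until it met the stop, with the push rising from about 6 to 9.5 N, then released it. The last top view puts its rear edge at x ≈ -165 mm and its front at x ≈ +45 mm, which is home to within about 1–2 mm.
- **Clamping:** I turned the T-handle clockwise in two half turns of about 180° and a last part turn of about 14°, taking the ends in turn. Running free it took mostly 0.45–0.55 N m. After the mould shut the readings rose 0.54, 0.61, 0.67 and 0.755 N m, and I stopped there, about half as much again as free. Single readings scatter by about 0.05 N m.
- **Held reading:** With the hand stopped it read 0.45 N m, against 0.16 just after the mould shut and 0.06 running free. I had expected a somewhat smaller rise, so this disagrees slightly with the other readings. I went by the moving readings.
- **Final check:** The gripper is open, clear and unloaded. No parting gap was visible in the mould. The tape, pot and blue board look unmoved.

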